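Fan out shim leaves on the inspection rack

ROBOT

A 6-joint arm with a two-finger parallel gripper is mounted at the origin on a cart in front of the work surface, level with it; the furniture and walls round the work are solid. World frame = base frame: x ahead of the robot, y to its left, z up, the work surface at z = 0. Lengths are in mm, angles in rad, forces in N, time in s.
With the tool pointing down it reaches from about 350 to 775 mm from the base axis. Payload 7.3 kg.
Tool frame: the origin (TCP) lies at the very end of the fingers, on their centre line; the grasp point (between the pads) lies 19 mm behind it (bot.grasp_offset is the distance from the TCP to the grasp point, in mm); z points along the fingers, y is the direction in which the jaws open and shut (so a half turn about z gives the same grasp; the last joint's range is limited). The gripper opens to 92 mm and grips with 3 to 60 N. Pads are 19 mm wide; open, the fingers measure 130 mm over their backs; the gripper's body (75 mm by 190 mm) begins 47 mm behind the grasp point.
Start: joints at [1.045, 0.342, 1.524, -0, 1.275, -0.146], TCP at [194.623, 487.613, 226.741] pointing down, gripper open.
Joint ranges: [-2.53, 2.53], [-0.77, 2.02], [0.04, 2.7], [-1, 4.14], [0.28, 2.66], [-3.11, 3.11]. Speed limits (rad/s): [2.57, 2.57, 3.14, 3.14, 3.14, 3.14].

INTERFACE

Orientations are given as [roll, pitch, yaw] about the fixed x, y, z axes, in that order (R = Rz(yaw) Ry(pitch) Rx(roll)).
In Python, from plant import bot gives the robot as it stands.
- The arm moves only by the tool servo_tool, never from a script. Its arguments are lists of equal length, an entry for each row: "angular": the turn, a rotation vector about the world's x, y, z in degrees, a list of three; "slide": the shift along the world's x, y, z in mm, a list of three; "grip": the opening, from -1 (shut) to 1 (fully open), so that 0 is half open. In form: {"angular": [[ax, ay, az], ...], "slide": [[dx, dy, dz], ...], "grip": [grip, ...]}. A call has 1 to 10 rows; each row is the pose to reach, as a shift and turn from the pose commanded when the call began; what a row does not reach only later rows make up. A row lasts 1/12 s, in which the tool goes at most 41.7 mm and 7.16 degrees, less where a joint would pass 70% of its speed; a pose out of reach is approached as far as the arm can. A call with a gripper value outside its range is refused whole. The fingers move at their own pace and stop on an object; the grip force is fixed at half the most. Time passes only in rows, so rows that repeat a pose let the fingers close. It gives the time, the measured TCP pose, the force and the opening at its end, in the units of the state.
- bot.get_obs(): the state, without advancing time (a new reading comes with each control period).
- bot.capture(name): name is "side" or "top" or "wrist"; returns a dict with "img" (400x640x3 uint8, blue, green, red), "range_z" (400x640 float32, mm along the optical axis (not along the pixel's ray), 0 where there is no reading), "fov_y" (degrees; the focal length in pixels is half the picture's height over the tangent of half this angle, whatever the lens; pixels are square), "cx", "cy" (the principal point, pixels), "R" (3x3) and "t" (3): a world point X has camera coordinates R X + t; the wrist camera has in their place "T_tool_cam" (4x4, takes a point from camera to tool coordinates, whose origin is the TCP and whose axes are the flange's). Camera axes: x right, y down, z forward; pixel columns grow to the right and rows downward; lengths in mm; the calibration is good to about 2 mm. The wrist camera is an equidistant fisheye: a pixel r from the principal point sees the ray r / f radians off the axis. A picture is of the moment at which its call begins: read the wrist's pose just before it.
- bot.close_job(): hands the job in, once; it reports no verdict.
The state is a dict: "time": time; "joint_positions": joint angles; "dq": joint speeds; "tau": joint torques, N m; "tool_pos": TCP position; "tcp_rot": TCP orientation; "contact_force": force on the tool from outside, world axes, zero at the start; "moment": the same for the moment, N m; "grip_width": finger opening in mm.
Only numpy, scipy, OpenCV 4.12 (cv2) and the standard library are available. Lean on these libraries where they do the work, as an engineer would, in place of code of your own. Each camera call takes 0.05 s, during which the arm holds its last target.

TASK

Fan the three steel shim leaves out on the sloping rack for inspection, as an overlapping row like roof tiles: blue first, flat on the bed against the green end stop; then yellow covering a little under half of blue (about 35 mm of its 80), then red covering yellow by the same amount, all square to the rack with their front edges at the lip and their grip blocks towards the end stop. Tilt each leaf to the slope and set it down in its place before letting go rather than dropping it, and leave the loose gauge, the tape roll and the tube cutter where they are.

Things in the scene. Friction and masses are not known exactly. Their poses are not given: they have to be found in the camera images.
- rack_bed: Dark steel bed of the rack, rising at 28 degrees towards the left, its end stop towards the robot. Origin: inner corner where bed surface, front lip and green end stop meet, 20 mm above the table. x: up the slope (78 mm usable); y: along the row towards the stop, so the bed lies on the -y side (210 mm, far end open); z: bed normal. Lip (x < 0) 10 mm high, 4 thick; stop (y > 0) 12 mm high, 6 thick.
- rack: Fixed grey and dark steel inspection rack, 112 x 235 mm foot; origin under its centre on the table.
- row_start (a point): Point on the bed under the centre of blue when it is laid well (bed x 36, y -41 mm), its x, y, z axes along the bed's. Yellow lies 45 mm further in bed -y, red 45 mm beyond that; their heads rest on the leaf before, their tail edges on the bed, so they lean about 6 degrees (head up) with their origins 4 to 5 mm above the bed.
- leaf_blue: Blue-block shim leaf: a bright steel plate 70 mm (x) by 80 mm (y) by 5 mm thick, 0.15 kg or so, starting flat on the table. Origin: centre of the underside; z up. A blue plastic grip block, 14 mm wide (x), 16 mm long (y), rising 22 mm above the plate, stands 20 mm from the centre towards +y (the head); the -y part is bare (the tail). Pinch the block across x.
- leaf_blue_grip (a point): Centre of the blue grip block, 16 mm above the leaf's underside; the block's top is 11 mm higher, the plate's top 11 mm lower.
- leaf_yellow: Yellow-block shim leaf: a bright steel plate 70 mm (x) by 80 mm (y) by 5 mm thick, 0.15 kg or so, starting flat on the table. Origin: centre of the underside; z up. A yellow plastic grip block, 14 mm wide (x), 16 mm long (y), rising 22 mm above the plate, stands 20 mm from the centre towards +y (the head); the -y part is bare (the tail). Pinch the block across x.
- leaf_yellow_grip (a point): Centre of the yellow grip block, 16 mm above the leaf's underside; the block's top is 11 mm higher, the plate's top 11 mm lower.
- leaf_red: Red-block shim leaf: a bright steel plate 70 mm (x) by 80 mm (y) by 5 mm thick, 0.15 kg or so, starting flat on the table. Origin: centre of the underside; z up. A red plastic grip block, 14 mm wide (x), 16 mm long (y), rising 22 mm above the plate, stands 20 mm from the centre towards +y (the head); the -y part is bare (the tail). Pinch the block across x.
- leaf_red_grip (a point): Centre of the red grip block, 16 mm above the leaf's underside; the block's top is 11 mm higher, the plate's top 11 mm lower.
- gauge: Bystander: loose pressure gauge lying on its back, 76 x 44 x 31 mm, origin at the underside; leave alone.
- tape: Bystander: beige tape roll lying flat, 100 mm across, 25 mm high, origin at the underside; leave alone.
- cutter: Bystander: small blue-green tube cutter, 27 x 70 x 20 mm, origin at the underside; leave alone.
- gas_stick: Fixed gas panel standing in the middle of the table between the leaves and the rack: white pipework with a gauge and a valve on small feet, up to about 180 mm high. Origin on the table under its middle; it reaches from there about 170 mm towards the robot (its gauge, front right) and 100 mm to the left. Carry things in front of it or well above it.

How it is judged:
By the outcome, as a careful person would: the job done as asked, in the order asked, and still so for the second after the job is handed in, with the robot touching nothing.
It also fails if it takes over 70 s, if anything falls off the work surface, if the arm or the gripper's body presses on something with over 40 N, if the wrist force passes 120 N, or if a joint passes its speed limit or range.

## Working session

There is one attempt and no reset: what is moved stays moved. The work goes in short steps, Python scripts to look and compute and a tool call to move; the robot and the scene stay as the last step left them, time stands still between calls to the robot, and variables do not carry over. Pictures are saved under pics/ and viewed, and the job is handed in when it is done.

Besides the shell and the picture viewer there is one more tool, called after "Request:" as name(argument=value, ...) on one line, values as JSON. servo_tool: Moves the arm, as the interface text tells. Its arguments: {"type":"object","properties":{"angular":{"type":"array","items":{"type":"array","items":{"type":"number"}}},"slide":{"type":"array","items":{"type":"array","items":{"type":"number"}}},"grip":{"type":"array","items":{"type":"number"}}},"required":["angular","slide","grip"]}

```bash
ls -la; mkdir -p pics; python3 - <<'E'
from plant import bot
import cv2,numpy as np
o=bot.get_obs(); print({k:(np.round(v,3).tolist() if hasattr(v,'__len__') else v) for k,v in o.items()})
print(bot.grasp_offset)
for n in ["side","top"]:
    c=bot.capture(n); cv2.imwrite(f"pics/{n}0.png",c["img"]); np.savez(f"{n}0.npz",**c)
    print(n,c["fov_y"],c["cx"],c["cy"],np.round(c["R"],4).tolist(),np.round(c["t"],1).tolist())
E
```

```text
total 12
drwxr-xr-x  3 agent agent 4096 Dec  7 09:03 .
drwxr-xr-x 23 root  root  4096 Dec  7 09:03 ..
drwxr-xr-x  2 agent agent 4096 Dec  7 09:03 pics
{'time': 0.0, 'joint_positions': [1.045, 0.343, 1.525, -0.0, 1.275, -0.146], 'dq': [-0.0, 0.0, 0.001, 0.003, -0.001, -0.001], 'tau': [0.001, -43.123, -24.423, 0.072, 0.056, -0.0], 'tool_pos': [194.4, 487.233, 226.048], 'tcp_rot': [-3.14, -0.0, 2.762], 'contact_force': [-0.161, -0.434, -0.23], 'moment': [0.007, -0.037, -0.009], 'grip_width': 91.80212950494288}
18.8
side 47.2634309709007 312.0452348836415 205.9682505772457 [[0.8957, -0.4442, 0.0203], [-0.268, -0.5758, -0.7724], [0.3548, 0.6865, -0.6348]] [-531.3, 168.5, 1100.1]
top 53.95227995252868 318.2044089965884 202.72748392696894 [[-0.0024, -1.0, 0.0013], [-0.9797, 0.0021, -0.2003], [0.2003, -0.0018, -0.9797]] [-85.3, 539.8, 1073.0]
```

View pics/side0.png

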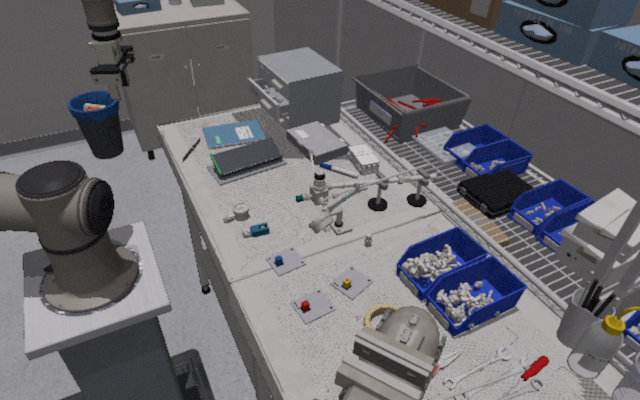

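View pics/top0.png

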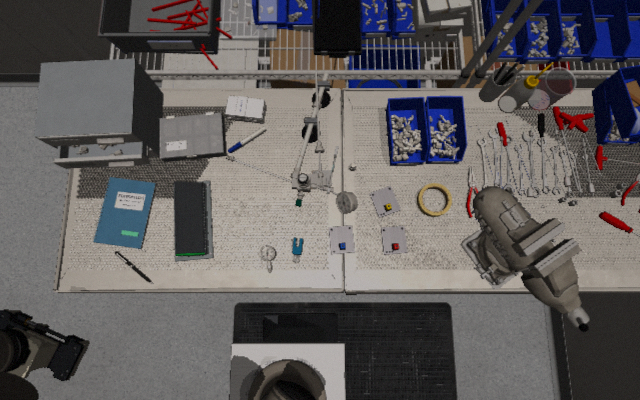

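```bash
cat > h.py <<'E'
import numpy as np,cv2
def load(n): return dict(np.load(n,allow_pickle=True))
def foc(c): return c["img"].shape[0]/2/np.tan(np.radians(float(c["fov_y"]))/2)
def cloud(c):
    f=foc(c);h,w=c["range_z"].shape;u,v=np.meshgrid(np.arange(w),np.arange(h));z=c["range_z"]
    P=np.stack([(u-float(c["cx"]))/f*z,(v-float(c["cy"]))/f*z,z],-1)
    return (P-c["t"])@c["R"]
def ray(c,u,v):
    f=foc(c);d=np.array([(u-float(c["cx"]))/f,(v-float(c["cy"]))/f,1.])@c["R"];return -c["R"].T@c["t"],d
def onz(c,u,v,z):
    o,d=ray(c,u,v);return o+d*(z-o[2])/d[2]
E
python3 - <<'E'
from h import *
for n,b in (("top0",(140,160,460,290)),("side0",(190,120,430,330))):
    c=load(n+".npz");x0,y0,x1,y1=b
    s=2.5
    cv2.imwrite(f"pics/{n}z.png",cv2.resize(c["img"][y0:y1,x0:x1],None,fx=s,fy=s,interpolation=cv2.INTER_CUBIC))
    P=cloud(c)
    print(n,P[230:290:10,150:460:30,2].round(0).tolist() if n=="top0" else "")
c=load("top0.npz");s=cloud(c)
for v in range(175,265,8): print(v,[(s[v,u].round(0).astype(int).tolist()) for u in (176,180,186,192,198,204,209)])
E
```

```text
top0 [[-1.0, 50.0, 8.0, -0.0, -0.0, 1.0, 6.0, 1.0, 5.0, 2.0, -2.0], [4.0, 54.0, 6.0, 0.0, -3.0, 20.0, 8.0, -0.0, 5.0, 4.0, -1.0], [-1.0, 51.0, 3.0, 1.0, 29.0, 20.0, 1.0, -0.0, 5.0, -2.0, 0.0], [-3.0, 3.0, -1.0, 3.0, 17.0, 1.0, 2.0, 4.0, -1.0, -1.0, 1.0], [3.0, 2.0, -2.0, -2.0, 15.0, 3.0, 2.0, 1.0, 1.0, 0.0, -1.0], [-2.0, -4.0, 5.0, -2.0, -2.0, 1.0, 1.0, -3.0, 0.0, 2.0, 2.0]]
side0 
175 [[638, 347, 2], [637, 334, 5], [636, 315, 7], [638, 298, 2], [636, 278, 9], [637, 261, 3], [639, 248, -3]]
183 [[599, 325, 55], [600, 315, 51], [602, 301, 42], [604, 285, 36], [607, 272, 22], [612, 259, 5], [611, 243, 9]]
191 [[575, 324, 55], [577, 315, 48], [578, 300, 41], [580, 285, 33], [582, 269, 26], [587, 258, 3], [588, 244, 0]]
199 [[552, 323, 53], [553, 313, 47], [554, 298, 42], [555, 282, 38], [557, 267, 28], [558, 251, 25], [561, 240, 10]]
207 [[528, 320, 55], [529, 311, 50], [530, 296, 42], [532, 282, 31], [533, 266, 28], [533, 248, 29], [537, 240, 6]]
215 [[504, 318, 58], [506, 310, 49], [507, 295, 42], [508, 280, 34], [510, 265, 26], [509, 247, 27], [513, 239, 4]]
223 [[481, 317, 57], [482, 307, 52], [483, 292, 45], [485, 278, 36], [486, 264, 26], [486, 246, 28], [489, 238, 3]]
231 [[459, 316, 54], [459, 305, 52], [461, 293, 38], [462, 277, 34], [463, 263, 25], [462, 245, 27], [465, 236, 5]]
239 [[436, 314, 55], [437, 305, 50], [438, 290, 43], [438, 275, 35], [439, 260, 29], [439, 243, 29], [441, 234, 7]]
247 [[413, 311, 58], [414, 303, 51], [415, 288, 43], [415, 272, 40], [416, 260, 26], [416, 243, 24], [418, 234, 6]]
255 [[391, 308, 63], [391, 297, 62], [392, 286, 46], [395, 282, 6], [395, 264, 8], [395, 247, 5], [395, 232, 6]]
263 [[372, 330, -3], [372, 316, 2], [372, 299, 2], [372, 282, -1], [372, 265, -1], [372, 247, 2], [372, 233, -2]]
```

View pics/top0z.png

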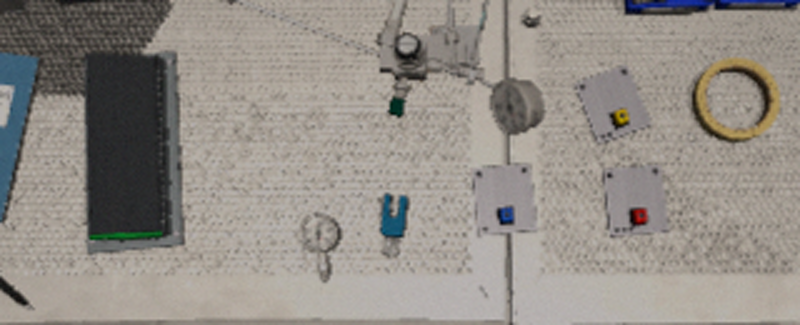

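View pics/side0z.png

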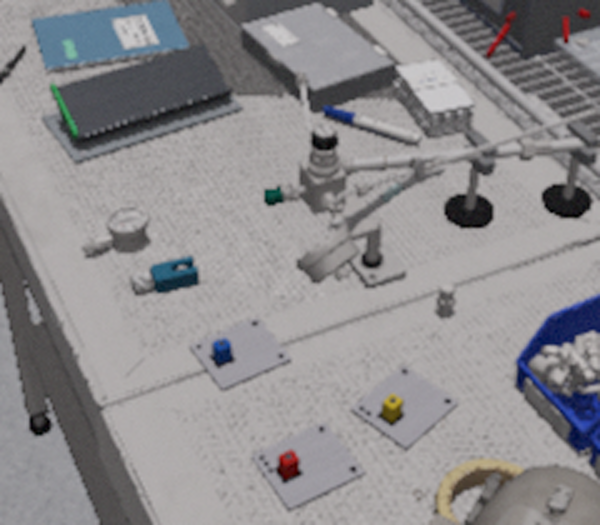

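```bash
cat > leaf.py <<'E'
from h import *
def blocks(c):
    hsv=cv2.cvtColor(c["img"],cv2.COLOR_BGR2HSV);h,s,v=cv2.split(hsv)
    out={}
    for n,m in dict(blue=(h>105)&(h<128)&(s>130),yellow=(h>20)&(h<33)&(s>150),red=((h<6)|(h>174))&(s>150)).items():
        out[n]=m.astype(np.uint8)
    return out
E
python3 - <<'E'
from leaf import *
for n in("top0","side0"):
    c=load(n+".npz");P=cloud(c);hsv=cv2.cvtColor(c["img"],cv2.COLOR_BGR2HSV)
    for k,m in blocks(c).items():
        nn,l,st,ce=cv2.connectedComponentsWithStats(m)
        for i in range(1,nn):
            u,v=ce[i]
            if 3<st[i][4]<400:
                p=onz(c,u,v,20)
                if 300<p[0]<650 and abs(p[1])<250: print(n,k,ce[i].round(1),st[i][4],p.round(1))
c=load("top0.npz")
for (u,v) in [(380,195),(342,228),(395,230),(365,250),(440,230)]: print(c["img"][v,u],cv2.cvtColor(c["img"],cv2.COLOR_BGR2HSV)[v,u])
E
```

```text
top0 blue [342.1 245.6] 28 [ 419.9 -155.4   20. ]
side0 blue [278.6 260.6] 49 [ 420.  -162.9   20. ]
[131 131 137] [  0  11 137]
[146 144 151] [171  12 151]
[140 141 145] [  6   9 145]
[154 163 173] [ 14  28 173]
[134 144 153] [ 16  32 153]
```

```bash
python3 - <<'E'
from leaf import *
for n in("top0","side0"):
    c=load(n+".npz");P=cloud(c)
    for k,m in blocks(c).items():
        nn,l,st,ce=cv2.connectedComponentsWithStats(m)
        for i in range(1,nn):
            u,v=ce[i]
            if 8<st[i][4]<400:
                p=onz(c,u,v,18)
                if 300<p[0]<650 and -450<p[1]<50: print(n,k,ce[i].round(1),st[i][4],p.round(1))
c=load("top0.npz")
img=cv2.GaussianBlur(c["img"],(3,3),0)
hsv=cv2.cvtColor(img,cv2.COLOR_BGR2HSV)
b,g,r=[x.astype(int) for x in cv2.split(img)]
m=((r-b)<12).astype(np.uint8)
big=cv2.resize(m[160:290,320:460]*255,None,fx=5,fy=5,interpolation=cv2.INTER_NEAREST)
cv2.imwrite("pics/m1.png",big)
cv2.imwrite("pics/t1.png",cv2.resize(c["img"][160:290,320:460],None,fx=5,fy=5,interpolation=cv2.INTER_CUBIC))
E
```

```text
top0 blue [342.1 245.6] 28 [ 420.1 -155.5   18. ]
top0 yellow [387.8 206.7] 28 [ 534.7 -292.4   18. ]
top0 red [395.1 246.4] 28 [ 417.4 -309.4   18. ]
side0 blue [278.6 260.6] 49 [ 420.7 -161.1   18. ]
side0 yellow [346.3 283.8] 50 [ 534.7 -298.1   18. ]
side0 red [304.8 306.1] 59 [ 418.6 -314.9   18. ]
```

View pics/m1.png

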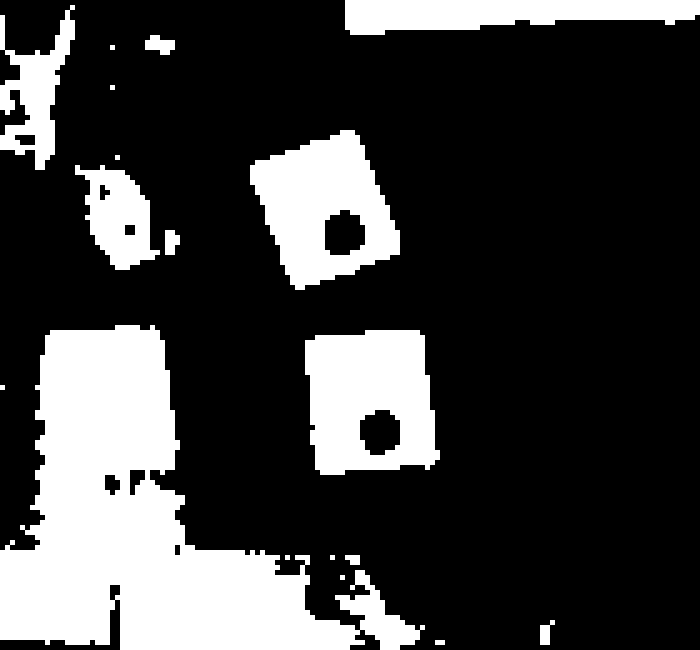

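View pics/t1.png

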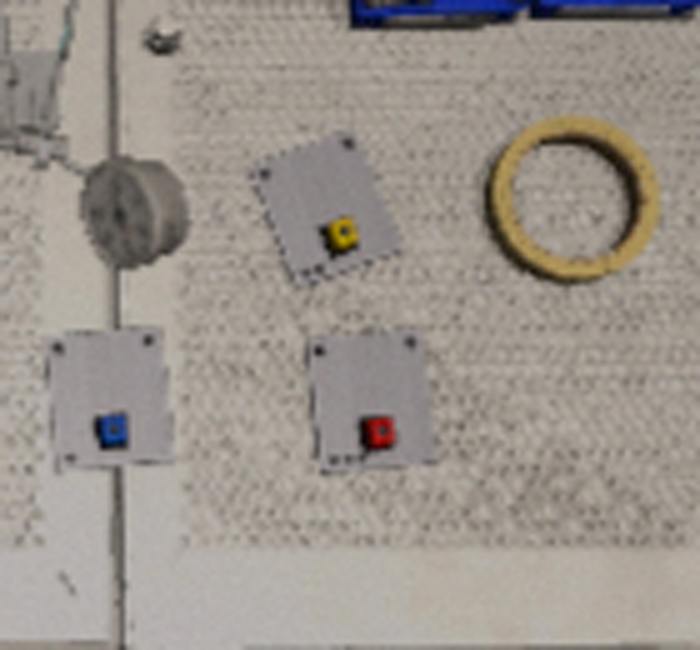

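```bash
python3 - <<'E'
from leaf import *
c=load("top0.npz")
Q=dict(blue=[(48,342),(160,329),(174,462),(60,470)],yellow=[(250,168),(352,132),(402,252),(300,286)],red=[(308,343),(424,332),(436,463),(322,472)])
for k,q in Q.items():
    w=np.array([onz(c,320+u/5-.4,160+v/5-.4,5)[:2] for u,v in q])
    ce=w.mean(0); ydir=(w[2]+w[3]-w[0]-w[1]); xdir=(w[0]+w[3]-w[1]-w[2])
    print(k,ce.round(1),"ang of +y head",np.degrees(np.arctan2(ydir[1],ydir[0])).round(1),"x",np.degrees(np.arctan2(xdir[1],xdir[0])).round(1),np.linalg.norm(ydir)/2,np.linalg.norm(xdir)/2)
# rack
P=cloud(c)
img=c["img"];cv2.imwrite("pics/r1.png",cv2.resize(img[170:270,150:230],None,fx=6,fy=6,interpolation=cv2.INTER_CUBIC))
m=np.zeros(img.shape[:2],bool);m[186:250,181:198]=1
X=P[m];A=np.c_[X[:,:2],np.ones(len(X))];s,_,_,_=np.linalg.lstsq(A,X[:,2],rcond=None);print(s,np.std(A@s-X[:,2]))
n=np.array([-s[0],-s[1],1]);n/=np.linalg.norm(n);print(n,np.degrees(np.arccos(n[2])),np.degrees(np.arctan2(n[1],n[0])))
E
```

```text
blue [ 438.7 -155.4] ang of +y head -175.1 x 95.2 77.20667763694492 66.87037308213736
yellow [ 553.4 -286.4] ang of +y head -159.5 x 109.0 77.98809822587765 65.59710505072918
red [ 437.3 -309.6] ang of +y head -176.6 x 94.8 76.74750848480541 68.18907870713481
[ 6.91955460e-02 -2.63580447e+00  7.60845604e+02] 40.85305677716267
[-0.02453765  0.93469106  0.3546132 ] 69.23025971437319 91.50379225907415
```

View pics/r1.png

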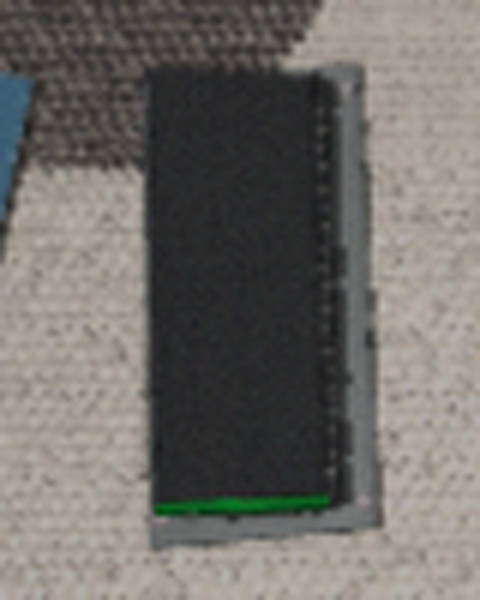

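```bash
python3 - <<'E'
from leaf import *
from plant import bot
w=bot.capture("wrist");np.savez("w0.npz",**w);print(np.round(w["T_tool_cam"],3).tolist(),w["fov_y"],w["cx"],w["cy"]);cv2.imwrite("pics/w0.png",w["img"])
c=load("top0.npz")
f=lambda u,v,z:onz(c,150+u/6-.42,170+v/6-.42,z).round(1)
print("foot R",f(360,65,0),f(378,525,0),f(152,548,0))
print("green",f(155,510,62),f(330,500,25))
print("lip top R ",f(330,75,29),f(352,500,29))
E
```

```text
[[-0.0, -0.955, -0.296, 79.242], [1.0, -0.001, 0.001, 1.271], [-0.001, -0.296, 0.955, -158.91], [0.0, 0.0, 0.0, 1.0]] 65.70646984690485 320.362847828355 204.66049876352406
foot R [620.9 244.2   0. ] [389.  223.1   0. ] [378.2 332.5   0. ]
green [392.1 310.1  62. ] [399.4 240.   25. ]
lip top R  [608.2 250.5  29. ] [399.  228.4  29. ]
```

View pics/w0.png

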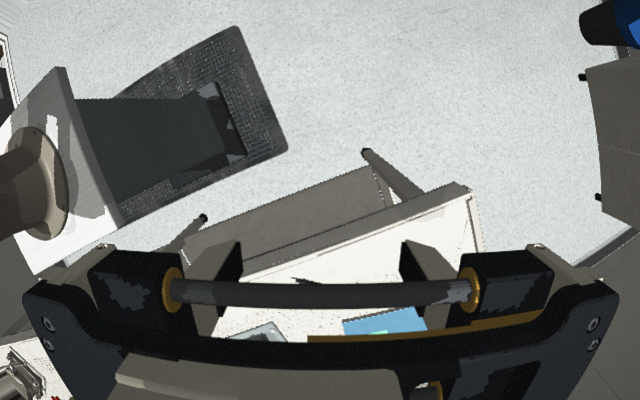

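```bash
cat >> h.py <<'E'
from scipy.spatial.transform import Rotation as Ro
class Bed:
    def __init__(s,o=(402,236,20),yaw=5.7,sl=28.):
        s.o=np.array(o,float);a=np.radians(yaw);t=np.radians(sl)
        s.y=-np.array([np.cos(a),np.sin(a),0]);h=np.array([-np.sin(a),np.cos(a),0])
        s.x=h*np.cos(t)+np.array([0,0,np.sin(t)]);s.z=np.cross(s.x,s.y);s.M=np.c_[s.x,s.y,s.z]
    def w(s,p): return s.o+s.M@np.array(p,float)
    def b(s,P): return (np.asarray(P,float)-s.o)@s.M
    def tool(s,lean=0): # tool rotation for a leaf lying on bed, head lifted by lean deg
        L=s.M@Ro.from_euler('x',lean,degrees=True).as_matrix()
        return np.c_[L[:,1],L[:,0],-L[:,2]]
def toolyaw(deg): # pointing down, tool x (head dir) at world angle deg
    a=np.radians(deg);x=np.array([np.cos(a),np.sin(a),0]);z=np.array([0,0,-1.]);return np.c_[x,np.cross(z,x),z]
def cur(o):
    return np.array(o["tool_pos"]),Ro.from_euler('xyz',o["tcp_rot"]).as_matrix()
def delta(o,p,R):
    p0,R0=cur(o);return (np.asarray(p)-p0).round(1),Ro.from_matrix(R@R0.T).as_rotvec(degrees=True).round(2)
def wpose(o,w):
    p,R=cur(o);T=w["T_tool_cam"];Rc=R@T[:3,:3];tc=R@T[:3,3]+p;return Rc,tc
def wray(w,Rc,u,v):
    f=foc(w);dx,dy=u-float(w["cx"]),v-float(w["cy"]);r=np.hypot(dx,dy);th=r/f
    d=np.array([dx/r*np.sin(th),dy/r*np.sin(th),np.cos(th)]) if r>1e-9 else np.array([0,0,1.])
    return Rc@d
def wonz(w,Rc,tc,u,v,n,q): # plane through q normal n
    d=wray(w,Rc,u,v);n=np.asarray(n,float);return tc+d*(n@(np.asarray(q)-tc))/(n@d)
E
python3 - <<'E'
from h import *
from plant import bot
o=bot.get_obs();B=Bed()
print("level",delta(o,B.w((40,-60,150)),toolyaw(185.7)));print("tilted",delta(o,B.w((40,-60,150)),B.tool()), B.w((40,-60,150)))
E
```

```text
level (array([ 270.7, -280.3,  -55. ]), array([ 6.000e-02, -2.000e-02,  2.746e+01]))
tilted (array([ 270.7, -280.3,  -55. ]), array([28.05, -3.97, 26.9 ])) [465.18973856 207.02991777 171.22100144]
```

Request:
servo_tool(angular=[[0,0,7],[0,0,14],[0,0,21],[0,0,27],[7,-1,27],[14,-2,27],[21,-3,27],[28,-4,26.9],[28,-4,26.9],[28,-4,26.9]], slide=[[30,-30,0],[60,-60,0],[90,-90,-10],[120,-120,-20],[150,-150,-30],[180,-180,-40],[210,-210,-50],[240,-240,-55],[270,-270,-55],[270,-280,-55]], grip=[0,0,0,0,0,0,0,0,0,0])

```text
time: 0.98
tool_pos: [429.0, 247.4, 176.3]
tcp_rot: [2.647, 0.001, -3.043]
contact_force: [0.2, 0.9, -0.2]
grip_width: 46.2
```

```bash
python3 - <<'E'
from h import *
from plant import bot
o=bot.get_obs();B=Bed();print(o["joint_positions"],delta(o,B.w((40,-60,150)),B.tool()))
w=bot.capture("wrist");np.savez("w1.npz",o=o,**w);cv2.imwrite("pics/w1.png",w["img"]);print((w["range_z"]>0).mean())
E
```

```text
[ 0.04651183  0.31428948  1.84010873  0.56494202  1.08698911 -1.91646536] (array([ 36.2, -40.3,  -5.1]), array([-0.33,  0.02,  0.06]))
0.99608984375
```

View pics/w1.png

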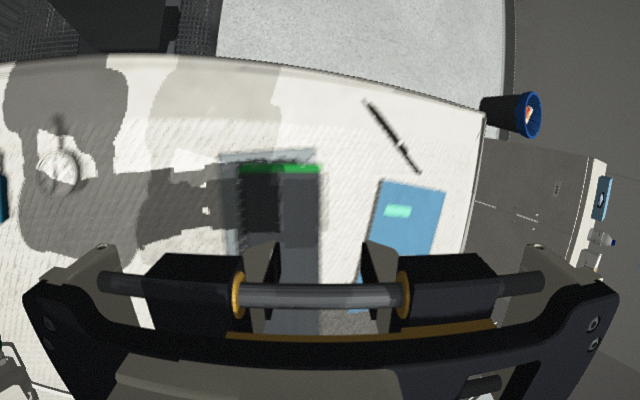

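Request:
servo_tool(angular=[[0,0,0],[0,0,0],[0,0,0],[0,0,0]], slide=[[0,0,0],[0,0,0],[0,0,0],[0,0,0]], grip=[0,0,0,0])

```text
time: 1.37
tool_pos: [428.0, 250.0, 177.0]
tcp_rot: [2.653, 0.001, -3.04]
contact_force: [-0.5, -0.3, 0.4]
grip_width: 45.7
```

```bash
python3 - <<'E'
from h import *
from plant import bot
o=bot.get_obs();B=Bed();print(o["joint_positions"],delta(o,B.w((40,-60,150)),B.tool()))
w=bot.capture("wrist");np.savez("w2.npz",o=o,**w);cv2.imwrite("pics/w2.png",w["img"]);
cv2.imwrite("pics/w2z.png",cv2.resize(w["img"][140:300,180:400],None,fx=3.5,fy=3.5,interpolation=cv2.INTER_CUBIC))
E
```

```text
[ 0.05604792  0.31278702  1.83745305  0.55896516  1.08610213 -1.90648534] (array([ 37.2, -43. ,  -5.7]), array([-0.02,  0.05, -0.15]))
```

View pics/w2z.png

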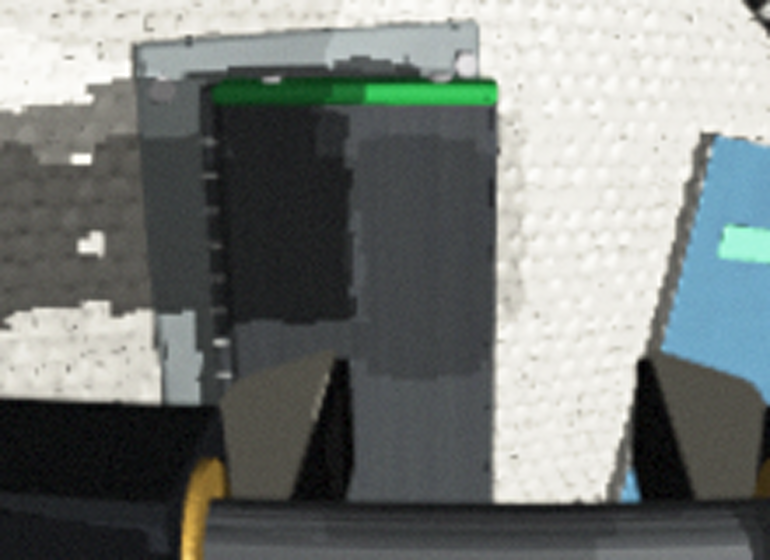

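Request:
servo_tool(angular=[[0,0,0],[0,0,0],[0,0,0],[0,0,0],[0,0,0],[0,0,0]], slide=[[18,-22,-3],[37,-43,-6],[37,-43,-6],[37,-43,-6],[37,-43,-6],[37,-43,-6]], grip=[-0.1,-0.1,-0.1,-0.1,-0.1,-0.1])

```text
time: 1.92
tool_pos: [465.0, 206.8, 170.9]
tcp_rot: [2.652, 0.0, -3.04]
contact_force: [-0.3, 0.0, -0.8]
grip_width: 41.5
```

```bash
python3 - <<'E'
from h import *
from plant import bot
o=bot.get_obs();B=Bed();print(o["joint_positions"],delta(o,B.w((40,-60,150)),B.tool()))
w=bot.capture("wrist");np.savez("w3.npz",o=o,**w);cv2.imwrite("pics/w3.png",w["img"]);
cv2.imwrite("pics/w3z.png",cv2.resize(w["img"][120:300,220:440],None,fx=3.5,fy=3.3,interpolation=cv2.INTER_CUBIC))
E
```

```text
[-0.03827484  0.36871815  1.77012289  0.53865243  1.13721035 -1.97444864] (array([0.2, 0.2, 0.3]), array([-0.04,  0.02, -0.1 ]))
```

View pics/w3z.png

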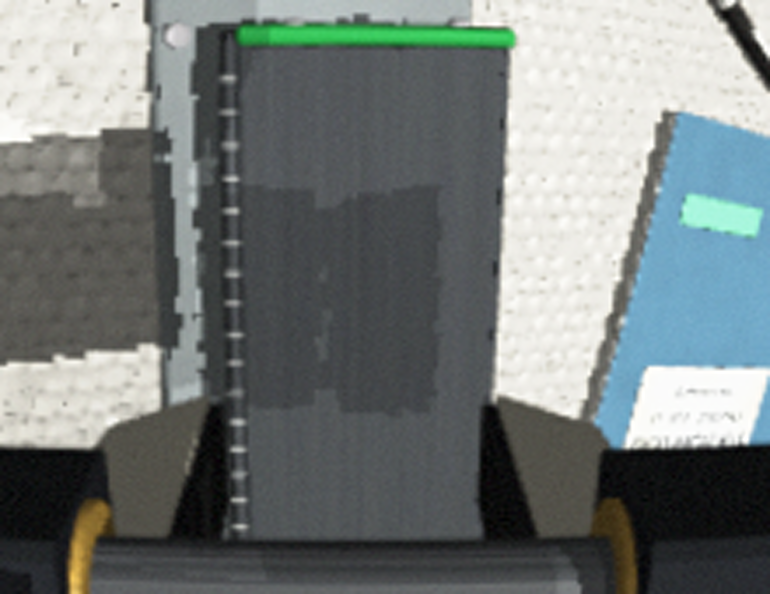

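```bash
cat >> h.py <<'E'
def wload(n):
    w=dict(np.load(n,allow_pickle=True));o=w.pop("o").item();return o,w
def wcloud(w,Rc,tc):
    f=foc(w);H,W=w["range_z"].shape;u,v=np.meshgrid(np.arange(W),np.arange(H));dx,dy=u-float(w["cx"]),v-float(w["cy"]);r=np.hypot(dx,dy)+1e-9;th=r/f
    z=w["range_z"];P=np.stack([dx/r*np.tan(th)*z,dy/r*np.tan(th)*z,z],-1);return P@Rc.T+tc
E
python3 - <<'E'
from h import *
o,w=wload("w3.npz");Rc,tc=wpose(o,w);P=wcloud(w,Rc,tc);B=Bed()
m=np.zeros((400,640),bool);m[140:240,294:352]=1
m&=w["range_z"]>0
X=P[m];a=X.mean(0);n=np.linalg.svd(X-a,full_matrices=False)[2][2];n*=np.sign(n[2]);r=(X-a)@n
print("plane",n.round(4),"slope",np.degrees(np.arccos(n[2])),"yaw",np.degrees(np.arctan2(n[1],n[0]))+90,"rms",r.std())
print("height in bed:",B.b(X)[:,2].mean(), "normal at B", B.z)
# table height check
t=P[220:260,220:235].reshape(-1,3);print("table z",np.median(t[:,2]))
# row/col profiles in bed coords
for v in (160,200,235):
    print(v,[(u,*B.b(P[v,u]).round(0).astype(int)) for u in range(270,300,2)])
print([(v,*B.b(P[v,330]).round(0).astype(int)) for v in range(116,145,1)])
E
```

```text
plane [ 0.042  -0.4673  0.8831] slope 27.983293802994258 yaw 5.137813170584124 rms 0.71541823909798
height in bed: -2.985455962793246 normal at B [ 0.0466278  -0.46715029  0.88294759]
table z 1.1628855720043418
160 [(270, np.int64(-11), np.int64(-31), np.int64(-8)), (272, np.int64(-9), np.int64(-31), np.int64(-10)), (274, np.int64(-8), np.int64(-31), np.int64(-11)), (276, np.int64(-5), np.int64(-31), np.int64(-11)), (278, np.int64(-3), np.int64(-31), np.int64(-11)), (280, np.int64(-1), np.int64(-32), np.int64(-13)), (282, np.int64(0), np.int64(-32), np.int64(-16)), (284, np.int64(5), np.int64(-29), np.int64(7)), (286, np.int64(7), np.int64(-28), np.int64(8)), (288, np.int64(8), np.int64(-30), np.int64(-3)), (290, np.int64(10), np.int64(-30), np.int64(-3)), (292, np.int64(12), np.int64(-30), np.int64(-3)), (294, np.int64(14), np.int64(-30), np.int64(-4)), (296, np.int64(16), np.int64(-30), np.int64(-3)), (298, np.int64(18), np.int64(-30), np.int64(-4))]
200 [(270, np.int64(-13), np.int64(-74), np.int64(-7)), (272, np.int64(-11), np.int64(-74), np.int64(-9)), (274, np.int64(-9), np.int
[... 2116 characters left out ...]
p.int64(7)), (131, np.int64(50), np.int64(0), np.int64(8)), (132, np.int64(50), np.int64(-1), np.int64(9)), (133, np.int64(51), np.int64(-3), np.int64(-3)), (134, np.int64(51), np.int64(-4), np.int64(-3)), (135, np.int64(51), np.int64(-5), np.int64(-2)), (136, np.int64(51), np.int64(-6), np.int64(-3)), (137, np.int64(51), np.int64(-7), np.int64(-3)), (138, np.int64(51), np.int64(-8), np.int64(-3)), (139, np.int64(51), np.int64(-9), np.int64(-5)), (140, np.int64(51), np.int64(-10), np.int64(-3)), (141, np.int64(51), np.int64(-11), np.int64(-3)), (142, np.int64(51), np.int64(-12), np.int64(-4)), (143, np.int64(51), np.int64(-13), np.int64(-3)), (144, np.int64(51), np.int64(-14), np.int64(-4))]
```

```bash
python3 - <<'E'
from h import *
o,w=wload("w3.npz");Rc,tc=wpose(o,w);P=wcloud(w,Rc,tc);B=Bed()
Q=B.b(P);rz=w["range_z"]>0
# lip: pixels high above bed near x 0..12 ; project rays to plane z=+7 for accuracy
xs=[];ys=[]
top=B.w((0,0,7))
for v in range(140,262):
    us=[u for u in range(272,296) if Q[v,u,2]>4.5 and Q[v,u,2]<13]
    if len(us)>=2:
        a=B.b(wonz(w,Rc,tc,us[0]-.5,v,B.z,top));b=B.b(wonz(w,Rc,tc,us[-1]+.5,v,B.z,top));xs.append((a[0],b[0]));ys.append(a[1])
xs=np.array(xs);ys=np.array(ys)
for i in (0,1):
    k=np.polyfit(ys,xs[:,i],1);r=xs[:,i]-np.polyval(k,ys);print("lip edge",i,"x at y=0",k[1].round(2),"slope deg",np.degrees(np.arctan(k[0])).round(2),r.std().round(2),len(ys))
E_=[]
b,g,r=[x.astype(int) for x in cv2.split(w["img"])]
top=B.w((0,0,9))
for u in range(292,362):
    vs=[v for v in range(115,145) if g[v,u]-max(r[v,u],b[v,u])>30]
    if vs:
        a=B.b(wonz(w,Rc,tc,u,vs[0]-.5,B.z,top));c=B.b(wonz(w,Rc,tc,u,vs[-1]+.5,B.z,top));E_.append((a[0],a[1],c[1]))
E_=np.array(E_);
for i in (1,2):
    k=np.polyfit(E_[:,0],E_[:,i],1);print("stop edge y at x=0",k[1].round(2),"deg",np.degrees(np.arctan(k[0])).round(2),(E_[:,i]-np.polyval(k,E_[:,0])).std().round(2))
print(E_[0,0],E_[-1,0])
E
```

```text
lip edge 0 x at y=0 4.77 slope deg 0.58 0.65 122
lip edge 1 x at y=0 8.59 slope deg 0.51 0.41 122
stop edge y at x=0 4.87 deg -1.03 0.3
stop edge y at x=0 -2.31 deg -0.05 0.19
13.707606447100984 80.09432456879455
```

```bash
python3 - <<'E'
from h import *
from plant import bot
B0=Bed();p=B0.w((8.6,-2.2,-3));print(p)
o=bot.get_obs()
print(delta(o,(435,-155,160),toolyaw(-175.0)))
# depth of gas stick
c=load("top0.npz");P=cloud(c)
m=(P[...,2]>40)&(P[...,0]>380)&(P[...,0]<800)&(P[...,1]<200)&(P[...,1]>-260)&(c["range_z"]>0)
X=P[m];print(X.min(0),X.max(0));h=[(a,X[(X[:,0]>a)&(X[:,0]<a+20)][:,1:].min(0).round().tolist(),X[(X[:,0]>a)&(X[:,0]<a+20)][:,1:].max(0).round().tolist()) for a in range(380,780,20) if ((X[:,0]>a)&(X[:,0]<a+20)).any()];print(*h,sep="\n")
E
```

```text
[403.29506931 245.17575884  21.38861266]
(array([ -30.1, -361.7,  -10.9]), array([-27.91,  -2.6 ,  -0.78]))
[ 499.31278885 -191.83228019   60.73857327] [799.85724749 177.17497007 171.50170808]
(480, [-164.0, 110.0], [-162.0, 112.0])
(500, [-192.0, 92.0], [-141.0, 136.0])
(520, [-192.0, 80.0], [-22.0, 141.0])
(540, [-189.0, 83.0], [-24.0, 139.0])
(560, [-139.0, 72.0], [-13.0, 163.0])
(580, [-122.0, 61.0], [5.0, 165.0])
(600, [-127.0, 62.0], [50.0, 131.0])
(620, [-132.0, 65.0], [102.0, 147.0])
(640, [-138.0, 78.0], [163.0, 172.0])
(660, [-140.0, 75.0], [177.0, 169.0])
(680, [-103.0, 86.0], [-35.0, 127.0])
(700, [-95.0, 88.0], [-43.0, 121.0])
(720, [-89.0, 92.0], [-46.0, 118.0])
(740, [-89.0, 90.0], [-55.0, 117.0])
(760, [-89.0, 74.0], [-46.0, 117.0])
```

Request:
servo_tool(angular=[[0,0,0],[-7,-0.6,0],[-14,-1.3,0],[-21,-2,-0.5],[-28,-2.6,-0.8],[-28,-2.6,-0.8],[-28,-2.6,-0.8],[-28,-2.6,-0.8],[-28,-2.6,-0.8],[-28,-2.6,-0.8]], slide=[[-5,-10,30],[-10,-30,60],[-15,-70,60],[-20,-110,60],[-25,-150,60],[-30,-190,60],[-30,-230,60],[-30,-270,50],[-30,-310,30],[-30,-345,10]], grip=[-0.1,-0.1,-0.1,-0.1,-0.1,-0.1,-0.1,-0.1,-0.1,-0.1])

```text
time: 2.8
tool_pos: [436.3, -139.1, 182.1]
tcp_rot: [-3.138, 0.004, -3.055]
contact_force: [1.2, 0.5, 0.5]
grip_width: 41.3
```

```bash
python3 - <<'E'
from h import *
from plant import bot
o=bot.get_obs();print(delta(o,(440,-155,160),toolyaw(-175.0)))
E
```

```text
(array([  3.7, -15.9, -22.1]), array([0.17, 0.24, 0.04]))
```

Request:
servo_tool(angular=[[0,0,0],[0,0,0],[0,0,0],[0,0,0]], slide=[[5,-16,-12],[5,-16,-12],[5,-16,-12],[5,-16,-12]], grip=[-0.1,-0.1,-0.1,-0.1])

```text
time: 3.13
tool_pos: [441.1, -152.7, 170.2]
tcp_rot: [-3.14, 0.001, -3.055]
contact_force: [0.1, 0.5, 0.4]
grip_width: 41.2
```

```bash
python3 - <<'E'
from h import *
from plant import bot
o=bot.get_obs();print(delta(o,(440,-155,160),toolyaw(-175.0)))
w=bot.capture("wrist");np.savez("w4.npz",o=o,**w);cv2.imwrite("pics/w4.png",w["img"])
E
```

```text
(array([ -1.1,  -2.3, -10.2]), array([0.07, 0.08, 0.06]))
```

View pics/w4.png

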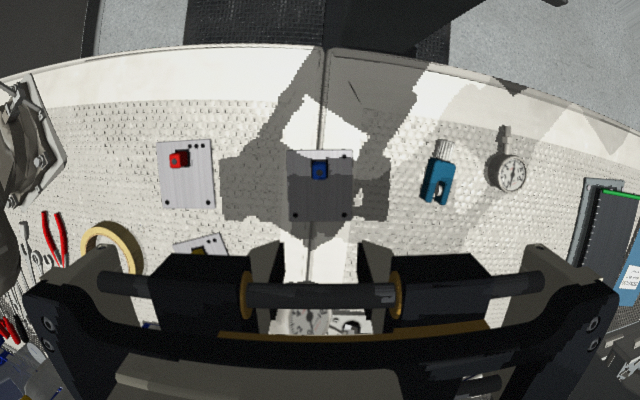

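```bash
cat >> leaf.py <<'E'
def meas(o,w,name,zt=0.0,box=None):
    """leaf lying on table: block top centroid from colour+rays at z=27+zt, plate outline from depth"""
    Rc,tc=wpose(o,w);P=wcloud(w,Rc,tc);m=blocks(w)[name]
    if box: k=np.zeros_like(m);k[box[1]:box[3],box[0]:box[2]]=1;m=m*k
    nn,l,st,ce=cv2.connectedComponentsWithStats(m);i=1+np.argmax(st[1:,4]);bm=l==i
    top=bm&(np.abs(P[...,2]-27-zt)<3)
    v,u=np.nonzero(top);z=np.median(P[top][:,2])
    cu,cv=u.mean(),v.mean();bp=wonz(w,Rc,tc,cu,cv,(0,0,1),(0,0,27+zt))
    # plate: pixels within 75mm of block, depth 2.5..8
    d=np.hypot(P[...,0]-bp[0],P[...,1]-bp[1])
    near=(d<85)
    tab=np.median(P[near&(d>72)][:,2])
    s=cv2.medianBlur(P[...,2].astype(np.float32),5)
    pm=(near&(d<75)&(s>tab+2.6)).astype(np.uint8)
    pm=cv2.morphologyEx(pm,cv2.MORPH_OPEN,np.ones((3,3)))
    nn,l,st,ce=cv2.connectedComponentsWithStats(pm);lab=l[int(cv),int(cu)];cn=cv2.findContours((l==lab).astype(np.uint8),cv2.RETR_EXTERNAL,cv2.CHAIN_APPROX_NONE)[0][0][:,0]
    W=np.array([wonz(w,Rc,tc,a,b,(0,0,1),(0,0,5+zt))[:2] for a,b in cn]).astype(np.float32)
    rect=cv2.minAreaRect(W)
    return dict(n=int(top.sum()),pix=(cu,cv),topz=z,table=tab,block=bp.round(2),rect=rect,Rc=Rc,tc=tc,area=lab)
E
python3 - <<'E'
from leaf import *
o,w=wload("w4.npz")
for k,box in(("blue",(280,130,360,235)),("red",None)):
    r=meas(o,w,k,0.,box);r.pop("Rc");r.pop("tc");print(k,r)
Rc,tc=wpose(o,w)
z=cv2.resize(w["img"][140:235,270:370],None,fx=6,fy=6,interpolation=cv2.INTER_CUBIC);cv2.imwrite("pics/w4z.png",z)
z=cv2.resize(w["img"][125:220,140:240],None,fx=6,fy=6,interpolation=cv2.INTER_CUBIC);cv2.imwrite("pics/w4r.png",z)
E
```

```text
blue {'n': 194, 'pix': (np.float64(318.9381443298969), np.float64(170.93814432989691)), 'topz': np.float64(27.587077272871824), 'table': np.float64(252.75423481180565), 'block': array([ 421.49, -155.09,   27.  ]), 'rect': ((802.3231201171875, 339.6247863769531), (0.0, 0.0), 0.0), 'area': np.int32(0)}
red {'n': 91, 'pix': (np.float64(9.153846153846153), np.float64(328.0989010989011)), 'topz': np.float64(27.420077551057204), 'table': np.float64(30.459456024777637), 'block': array([ 808.62, -827.3 ,   27.  ]), 'rect': ((933.5675048828125, -889.7965698242188), (0.0, 0.0), 0.0), 'area': np.int32(0)}
```

View pics/w4z.png

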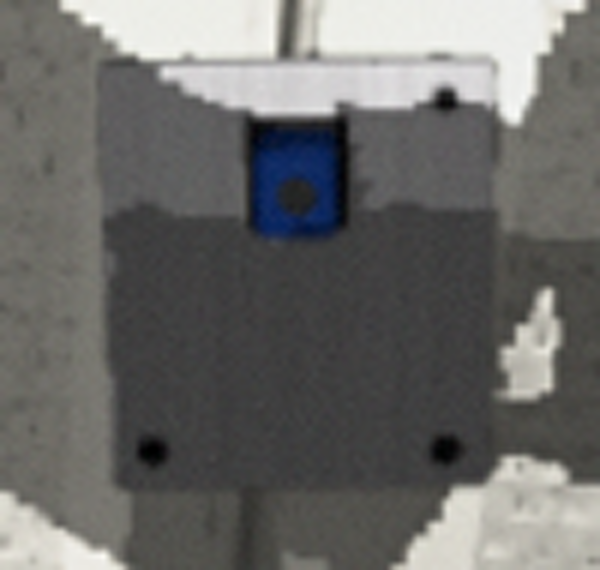

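```bash
cat >> leaf.py <<'E'
def corners(o,w,pts,off,s,hole=None,zt=0.,zp=5,zb=27):
    Rc,tc=wpose(o,w);k=.5-.5/s
    pr=lambda q,z:wonz(w,Rc,tc,off[0]+q[0]/s-k,off[1]+q[1]/s-k,(0,0,1),(0,0,z+zt))
    C=np.array([pr(q,zp)[:2] for q in pts]) # TL TR BR BL ; image up=tool x=head, image right = tool y = leaf x
    hd=(C[0]+C[1]-C[2]-C[3])/2;xd=(C[1]+C[2]-C[0]-C[3])/2
    a1=np.degrees(np.arctan2(hd[1],hd[0]));a2=np.degrees(np.arctan2(xd[1],xd[0]))+90
    a2=(a2+180)%360-180
    print("centre",C.mean(0).round(1),"head ang",a1.round(2),a2.round(2),"len",np.linalg.norm(hd).round(1),np.linalg.norm(xd).round(1))
    a=np.radians((a1+a2)/2) ; g=C.mean(0)+20*np.array([np.cos(a),np.sin(a)]);print("block pred from plate",g.round(1),"hole",None if hole is None else pr(hole,zb).round(1))
E
python3 - <<'E'
from leaf import *
o,w=wload("w4.npz")
for zt in (0,1): corners(o,w,[(100,62),(496,60),(495,487),(115,487)],(270,140),6,(297,195),zt)
E
```

```text
centre [ 442.4 -152.4] head ang -174.17 -174.92 len 79.4 70.2
block pred from plate [ 422.5 -154.3] hole [ 422.6 -154.8   27. ]
centre [ 442.1 -152.5] head ang -174.17 -174.92 len 79.2 69.9
block pred from plate [ 422.2 -154.4] hole [ 422.4 -154.9   28. ]
```

View pics/w4r.png

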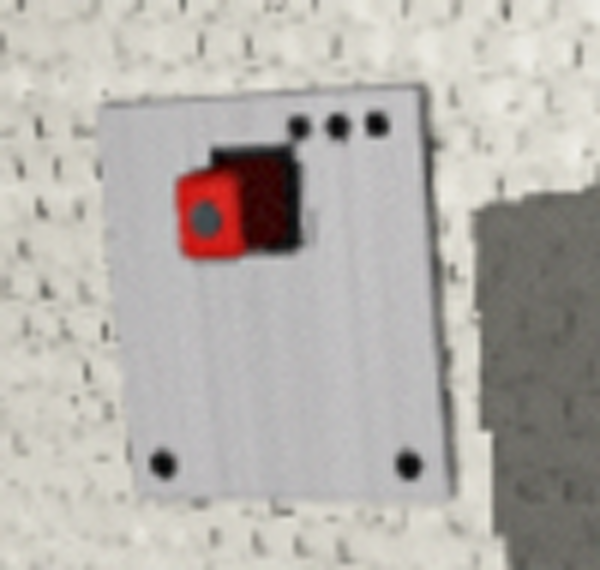

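Request:
servo_tool(angular=[[0,0,0.4],[0,0,0.4],[0,0,0.4],[0,0,0.4],[0,0,0.4]], slide=[[-19,-2,-40],[-19,-2,-80],[-19,-2,-120],[-19,-2,-120],[-19,-2,-120]], grip=[-0.1,-0.1,-0.1,-0.1,-0.1])

```text
time: 3.6
tool_pos: [421.5, -154.4, 49.4]
tcp_rot: [3.141, -0.002, -3.048]
contact_force: [1.0, -0.7, 0.3]
grip_width: 41.3
```

```bash
python3 - <<'E'
from h import *
from plant import bot
o=bot.get_obs();print(delta(o,(422.4,-154.7,8),toolyaw(-174.6)))
w=bot.capture("wrist");np.savez("w5.npz",o=o,**w);cv2.imwrite("pics/w5.png",w["img"])
E
```

```text
(array([  0.9,  -0.3, -41.4]), array([-0.02, -0.12,  0.02]))
```

View pics/w5.png

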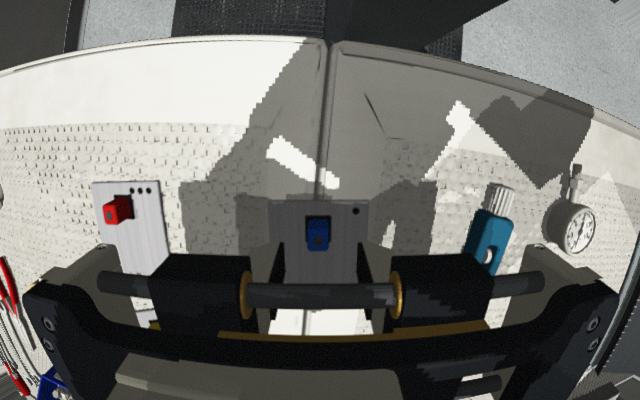

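Request:
servo_tool(angular=[[0,0,0],[0,0,0],[0,0,0],[0,0,0],[0,0,0],[0,0,0],[0,0,0],[0,0,0]], slide=[[1,0,-20],[1,0,-40.5],[1,0,-40.5],[1,0,-40.5],[1,0,-40.5],[1,0,-40.5],[1,0,-40.5],[1,0,-40.5]], grip=[-0.2,-0.2,-0.2,-0.9,-1,-1,-1,-1])

```text
time: 4.32
tool_pos: [424.0, -156.3, 10.5]
tcp_rot: [-3.138, 0.003, -3.049]
contact_force: [-0.3, 1.2, 9.4]
grip_width: 13.8
```

```bash
python3 - <<'E'
from h import *
from plant import bot
o=bot.get_obs();print(o["tool_pos"],o["contact_force"],o["grip_width"])
c=bot.capture("side");cv2.imwrite("pics/s5.png",cv2.resize(c["img"][180:360,180:400],None,fx=3.5,fy=3.3))
E
```

```text
[ 423.95393152 -156.29366533   10.49791971] [-0.27828384  1.2186089   9.38775259] 13.815506349155804
```

View pics/s5.png

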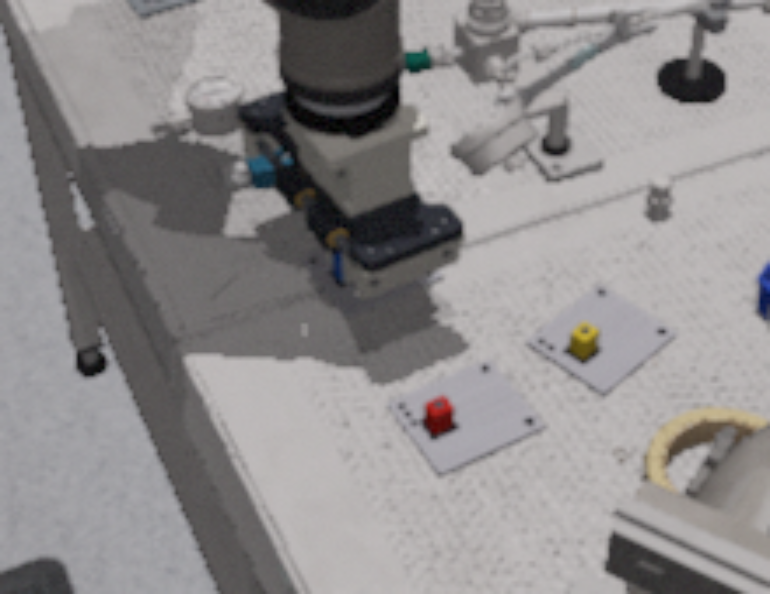

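```bash
cat >> h.py <<'E'
BED=Bed((403.3,245.2,20.),5.15)
def place(leafc,lean,off,zl=10.5,h=0):
    """TCP pose for leaf origin at bed coords leafc, lean deg; off=(head,x) of block centre rel TCP (tool frame), zl TCP height over underside, h extra along bed normal"""
    Rt=BED.tool(lean);o=BED.w((leafc[0],leafc[1],leafc[2]+h))
    return o+Rt@np.array([20-off[0],-off[1],-zl]),Rt
E
python3 - <<'E'
from h import *
from plant import bot
o=bot.get_obs()
for h in (80,30,3): 
    p,R=place((38,-43,0),0,(1.44,1.74),10.5,h);print(p.round(1),delta(o,p,R))
E
```

```text
[428.6 237.  116.9] (array([  4.6, 393.3, 106.4]), array([28.04,  2.74, -0.1 ]))
[426.5 260.3  72.8] (array([  2.5, 416.6,  62.3]), array([28.04,  2.74, -0.1 ]))
[425.3 273.   48.9] (array([  1.4, 429.3,  38.5]), array([28.04,  2.74, -0.1 ]))
```

Request:
servo_tool(angular=[[0,0,0],[0,0,0],[0,0,0],[0,0,0],[0,0,0],[0,0,0],[0,0,0],[0,0,0],[0,0,0],[0,0,0]], slide=[[0,0,5],[0,0,30],[0,0,65],[0,15,100],[0,45,130],[0,80,150],[0,115,150],[0,150,150],[0,185,150],[0,215,150]], grip=[-1,-1,-1,-1,-1,-1,-1,-1,-1,-1])

```text
time: 5.2
tool_pos: [422.4, 61.1, 159.8]
tcp_rot: [-3.14, 0.001, -3.049]
contact_force: [0.0, -0.6, -1.8]
grip_width: 13.8
```

```bash
python3 - <<'E'
from h import *
from plant import bot
o=bot.get_obs()
w=bot.capture("wrist");np.savez("w6.npz",o=o,**w);cv2.imwrite("pics/w6.png",w["img"])
for h in (80,30,3): 
    p,R=place((38,-43,0),0,(1.44,1.74),10.5,h);print(p.round(1),delta(o,p,R))
E
```

```text
[428.6 237.  116.9] (array([  6.2, 175.9, -42.8]), array([27.96,  2.64, -0.13]))
[426.5 260.3  72.8] (array([  4.1, 199.3, -87. ]), array([27.96,  2.64, -0.13]))
[425.3 273.   48.9] (array([   2.9,  211.9, -110.8]), array([27.96,  2.64, -0.13]))
```

View pics/w6.png

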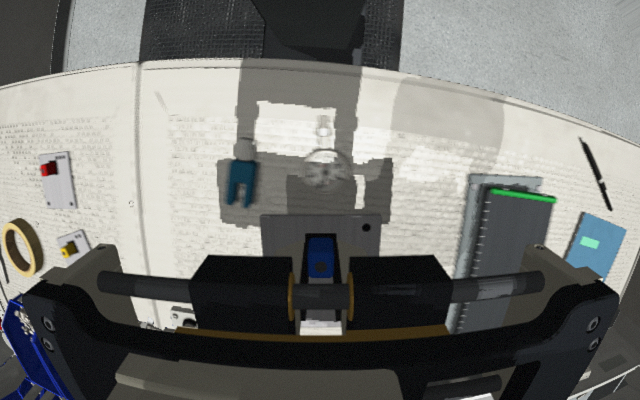

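Request:
servo_tool(angular=[[7,0.7,0],[14,1.3,0],[21,2,0],[28,2.6,-0.1],[28,2.6,-0.1],[28,2.6,-0.1],[28,2.6,-0.1],[28,2.6,-0.1]], slide=[[1,30,0],[3,65,0],[5,100,0],[6,135,-10],[6,165,-30],[6,176,-43],[6,176,-43],[6,176,-43]], grip=[-1,-1,-1,-1,-1,-1,-1,-1])

```text
time: 5.92
tool_pos: [428.5, 235.2, 116.0]
tcp_rot: [2.653, -0.001, -3.05]
contact_force: [-0.1, 0.9, -1.2]
grip_width: 13.7
```

```bash
cat > st.py <<'E'
from h import *
def inhand(o,w,edge,zl):
    "pixel of head edge points -> tool coords on plate top plane"
    T=w["T_tool_cam"]
    for u,v in edge:
        d=wray(w,T[:3,:3],u,v);t=T[:3,3];s=((zl-5)-t[2])/d[2];print((u,v),"tool",(t+d*s).round(1))
E
python3 - <<'E'
from st import *
from plant import bot
o=bot.get_obs();print(o["contact_force"])
w=bot.capture("wrist");np.savez("w7.npz",o=o,**w);cv2.imwrite("pics/w7.png",w["img"])
o6,w6=wload("w6.npz");inhand(o6,w6,[(262,214),(383,214)],10.5)
p,R=place((38,-43,0),0,(1.44,1.74),10.5,30);print(p.round(1),delta(o,p,R))
p,R=place((38,-43,0),0,(1.44,1.74),10.5,4);print(p.round(1),delta(o,p,R))
E
```

```text
[-0.08058004  0.94723741 -1.19855761]
(262, 214) tool [ 22.2 -32.4   5.5]
(383, 214) tool [22.1 36.5  5.5]
[426.5 260.3  72.8] (array([ -2. ,  25.1, -43.2]), array([-0.02, -0.06, -0.13]))
[425.4 272.5  49.8] (array([ -3.1,  37.3, -66.2]), array([-0.02, -0.06, -0.13]))
```

View pics/w7.png

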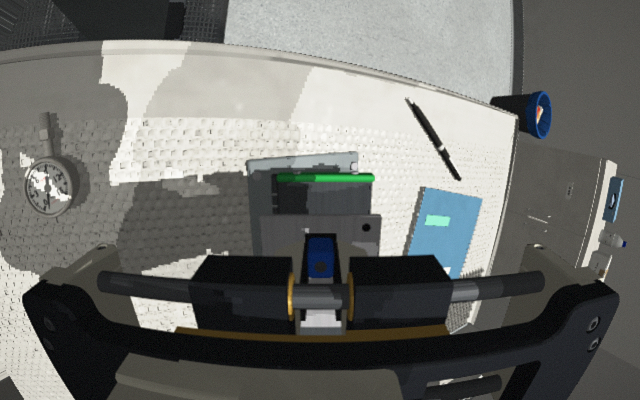

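Request:
servo_tool(angular=[[0,0,0],[0,0,0],[0,0,0],[0,0,0],[0,0,0],[0,0,0],[0,0,0]], slide=[[-1,13,-22],[-2,25,-43],[-2.5,31,-54],[-3,36,-63],[-3,37,-66],[-3,37,-66],[-3,37,-66]], grip=[-1,-1,-1,-1,-1,-1,-1])

```text
time: 6.55
tool_pos: [426.9, 271.7, 50.9]
tcp_rot: [2.652, 0.002, -3.052]
contact_force: [-0.6, 0.4, -1.1]
grip_width: 14.2
```

```bash
python3 - <<'E'
from st import *
from plant import bot
o=bot.get_obs();print(o["contact_force"])
w=bot.capture("wrist");np.savez("w8.npz",o=o,**w);cv2.imwrite("pics/w8.png",cv2.resize(w["img"][120:300,220:440],None,fx=3.5,fy=3.3,interpolation=cv2.INTER_CUBIC))
for h in (4,0):
    p,R=place((38,-43,0),0,(1.8,1.8),10.5,h);print(p.round(1),delta(o,p,R))
print("bed tcp",BED.b(o["tool_pos"]),"1mm bed y,x,z",BED.y.round(2),BED.x.round(2),BED.z.round(2))
E
```

```text
[-0.6034047   0.4451184  -1.12558582]
[425.7 272.5  49.8] (array([-1.1,  0.7, -1.1]), array([-0.04,  0.1 ,  0.01]))
[425.6 274.4  46.3] (array([-1.3,  2.6, -4.6]), array([-0.04,  0.1 ,  0.01]))
bed tcp [ 35.95706283 -25.85020109  15.84140167] 1mm bed y,x,z [-1.   -0.09 -0.  ] [-0.08  0.88  0.47] [ 0.04 -0.47  0.88]
```

View pics/w8.png

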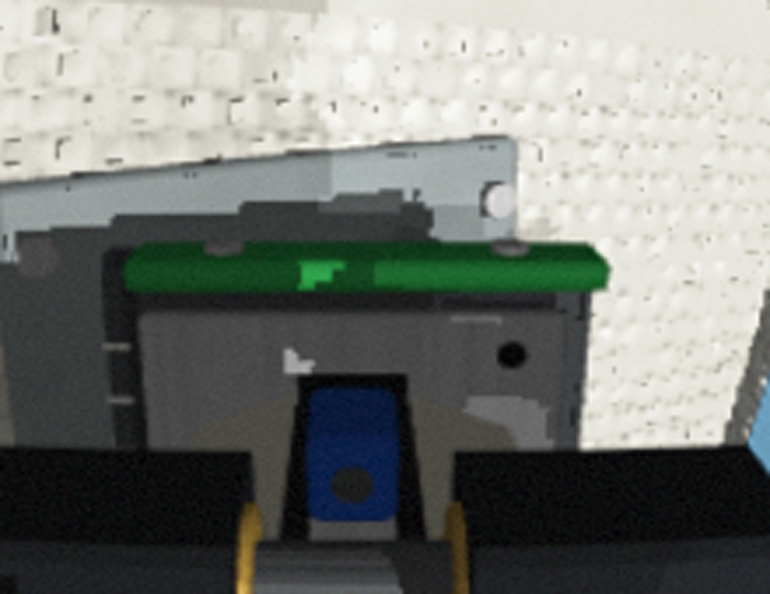

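Request:
servo_tool(angular=[[0,0,0],[0,0,0],[0,0,0],[0,0,0],[0,0,0]], slide=[[-0.1,1,-1.8],[-0.2,1.9,-3.5],[-0.2,2.4,-4.4],[-0.2,2.4,-4.4],[-0.2,2.4,-4.4]], grip=[-1,-1,-1,-1,-1])

```text
time: 7.02
tool_pos: [426.3, 274.1, 46.5]
tcp_rot: [2.652, 0.002, -3.051]
contact_force: [-1.9, -6.4, 8.3]
grip_width: 13.5
```

```bash
cat > q.py <<'E'
from st import *
from plant import bot
o=bot.get_obs();f=np.array(o["contact_force"]);print("bed tcp",BED.b(o["tool_pos"]).round(2),"force bed",(f@BED.M).round(1),f.round(1))
E
python3 q.py
```

```text
bed tcp [ 36.06 -25.52  10.87] force bed [-1.6  2.5 10.3] [-1.9 -6.4  8.3]
```

Request:
servo_tool(angular=[[0,0,0],[0,0,0],[0,0,0],[0,0,0],[0,0,0]], slide=[[-0.6,-0.5,0],[-1.2,-1.1,-0.2],[-1.8,-1.7,-0.5],[-2.3,-2.1,-0.7],[-2.3,-2.1,-0.7]], grip=[-1,-1,-1,-1,-1])

```text
time: 7.43
tool_pos: [425.0, 272.5, 45.8]
tcp_rot: [2.652, 0.003, -3.052]
contact_force: [3.2, -0.6, 6.2]
grip_width: 13.5
```

```bash
cat >> q.py <<'E'
import sys
if len(sys.argv)>1:
    n=sys.argv[1];w=bot.capture("wrist");np.savez(n+".npz",o=o,**w)
    x0,y0,x1,y1=map(int,sys.argv[2:6]) if len(sys.argv)>5 else (220,120,440,300)
    s=min(780/(x1-x0),590/(y1-y0));cv2.imwrite(f"pics/{n}.png",cv2.resize(w["img"][y0:y1,x0:x1],None,fx=s,fy=s,interpolation=cv2.INTER_CUBIC));print("scale",s)
E
python3 q.py w9
```

```text
bed tcp [ 34.35 -24.08  10.9 ] force bed [ 2.1 -3.1  5.9] [ 3.2 -0.6  6.2]
scale 3.2777777777777777
```

View pics/w9.png

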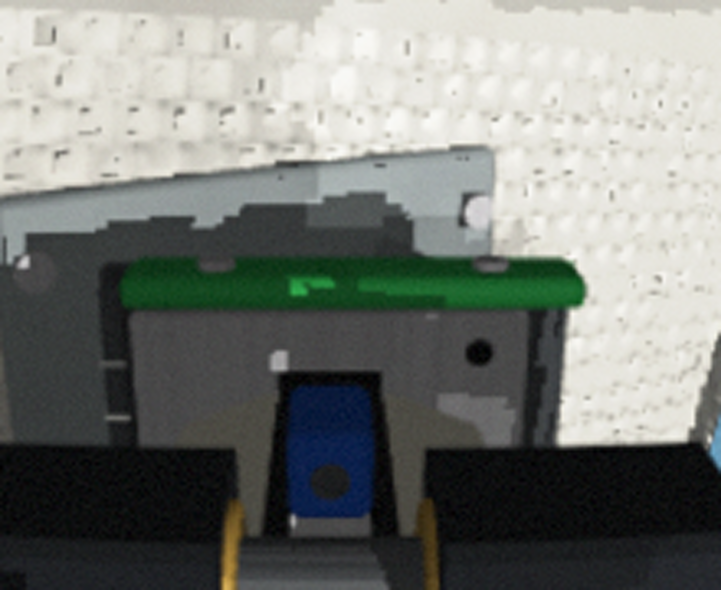

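Request:
servo_tool(angular=[[0,0,0],[0,0,0],[0,0,0],[0,0,0]], slide=[[-0.5,-0.3,0],[-1,-0.6,-0.2],[-1.4,-0.8,-0.3],[-1.4,-0.8,-0.3]], grip=[-1,-1,-1,-1])

```text
time: 7.82
tool_pos: [424.4, 272.3, 45.8]
tcp_rot: [2.651, 0.005, -3.053]
contact_force: [5.6, 5.0, 6.2]
grip_width: 13.6
```

```bash
python3 q.py w10
```

```text
bed tcp [ 34.27 -23.49  11.01] force bed [ 6.9 -6.   3.4] [5.6 5.  6.2]
scale 3.2777777777777777
```

View pics/w10.png

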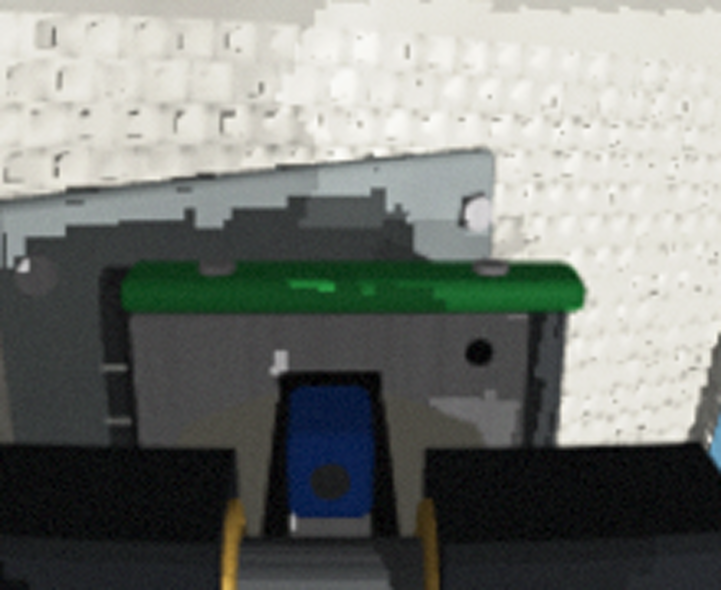

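Request:
servo_tool(angular=[[0,0,0],[0,0,0],[0,0,0],[0,0,0],[0,0,0],[0,0,0]], slide=[[0.6,0.6,0.3],[0.6,0.6,0.3],[0.6,0.6,0.3],[0.6,0.6,0.3],[0.6,0.6,0.3],[0.6,0.6,0.3]], grip=[-1,-1,-0.45,-0.45,-0.45,-0.45])

```text
time: 8.37
tool_pos: [422.0, 272.2, 44.5]
tcp_rot: [2.653, -0.001, -3.051]
contact_force: [0.2, -0.9, -0.1]
grip_width: 25.2
```

```bash
python3 q.py w11; python3 - <<'E'
from h import *
print(BED.w((1.07,-1.69,0.3)), (BED.z*100).round(0))
E
```

```text
bed tcp [ 33.75 -21.05   9.85] force bed [-0.8 -0.1  0.3] [ 0.2 -0.9 -0.1]
scale 3.2777777777777777
[404.91101568 246.15236742  20.76721885] [  4. -47.  88.]
```

View pics/w11.png

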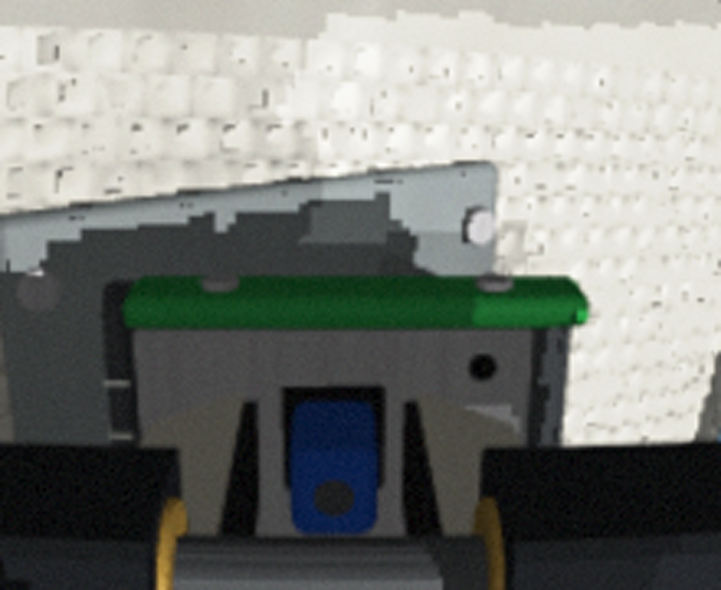

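Request:
servo_tool(angular=[[0,0,0],[0,0,0],[0,0,0],[0,0,0],[0,0,0],[0,0,0],[0,0,0]], slide=[[0.2,-2.3,4.4],[0.8,-9.4,17.6],[2,-23,44],[3.6,-40,75],[5,-59,110],[5,-59,110],[5,-59,110]], grip=[-0.45,-0.45,-0.45,-0.3,-0.1,-0.1,-0.1])

```text
time: 9.0
tool_pos: [429.0, 212.3, 156.7]
tcp_rot: [2.653, 0.005, -3.053]
contact_force: [0.3, 1.2, -0.7]
grip_width: 40.9
```

```bash
sed -i 's/^BED=.*/BED=Bed((404.9,246.2,20.8),5.15)/' h.py; python3 q.py w12 220 100 440 280
```

```text
bed tcp [ 32.1  -21.   136.89] force bed [ 0.7 -0.4 -1.2] [ 0.3  1.2 -0.7]
scale 3.2777777777777777
```

View pics/w12.png

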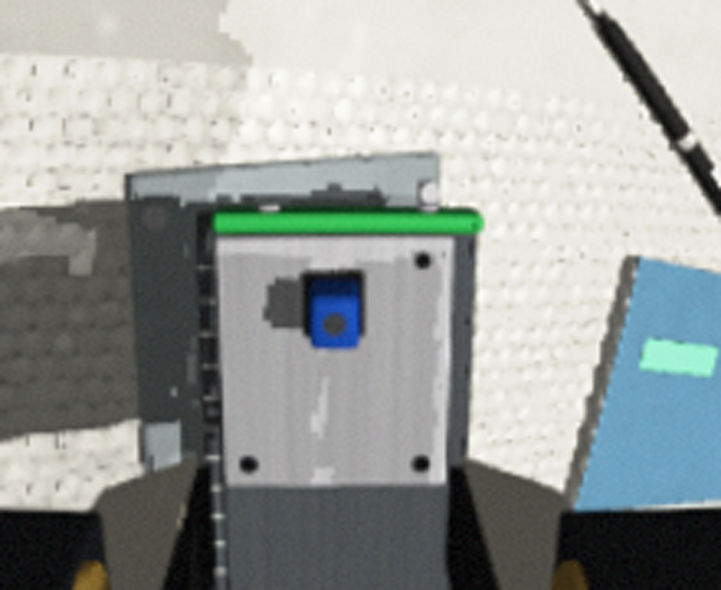

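```bash
cat >> st.py <<'E'
def bedpts(o,w,pts,off,s,z=5):
    Rc,tc=wpose(o,w);k=.5-.5/s
    for q in pts:
        p=wonz(w,Rc,tc,off[0]+q[0]/s-k,off[1]+q[1]/s-k,BED.z,BED.w((0,0,z)));print(q,BED.b(p).round(1))
E
python3 - <<'E'
from st import *
from plant import bot
o,w=wload("w12.npz");bedpts(o,w,[(218,235),(455,235),(446,484),(226,486)],(220,100),3.2778);bedpts(o,w,[(335,324)],(220,100),3.2778,27)
o=bot.get_obs()
print(delta(o,(550,-285,190),toolyaw(-160.0)))
E
```

```text
(218, 235) [0.6 0.3 5. ]
(455, 235) [69.8  0.4  5. ]
(446, 484) [ 70.1 -79.5   5. ]
(226, 486) [  0.5 -80.2   5. ]
(335, 324) [ 34.7 -20.3  27. ]
(array([ 122.1, -497.8,   34.6]), array([-27.43,  -6.03,  14.56]))
```

Request:
servo_tool(angular=[[0,0,0],[-7,-1,0],[-14,-2,0],[-21,-2.5,0],[-28,-2.8,0],[-28,-2.8,0],[-28,-2.8,0],[-28,-2.8,0],[-28,-2.8,0],[-28,-2.8,0]], slide=[[0,-15,30],[0,-50,60],[0,-90,70],[0,-130,70],[0,-170,70],[0,-210,70],[0,-250,70],[0,-290,70],[0,-330,70],[0,-370,70]], grip=[-0.1,-0.1,-0.1,-0.1,-0.1,-0.1,-0.1,-0.1,-0.1,-0.1])

```text
time: 9.88
tool_pos: [426.9, -157.6, 223.4]
tcp_rot: [3.141, 0.002, -3.049]
contact_force: [1.4, 0.5, 0.4]
grip_width: 41.2
```

```bash
python3 - <<'E'
from h import *
from plant import bot
o=bot.get_obs();print(delta(o,(550,-285,200),toolyaw(-160.0)))
E
```

```text
(array([ 123.1, -127.4,  -23.4]), array([-0.04,  0.12, 14.67]))
```

Request:
servo_tool(angular=[[0,0,5],[0,0,10],[0,0,14.7],[0,0,14.7],[0,0,14.7],[0,0,14.7],[0,0,14.7],[0,0,14.7]], slide=[[20,-30,0],[40,-55,0],[65,-80,0],[90,-105,0],[112,-120,-10],[120,-120,-20],[120,-120,-20],[120,-120,-20]], grip=[-0.1,-0.1,-0.1,-0.1,-0.1,-0.1,-0.1,-0.1])

```text
time: 10.55
tool_pos: [546.8, -275.1, 202.5]
tcp_rot: [3.139, 0.002, -2.792]
contact_force: [-0.4, 0.8, -0.8]
grip_width: 41.3
```

```bash
python3 q.py w13 0 0 640 400
```

```text
bed tcp [-384.34  -94.53  410.12] force bed [ 0.4  0.4 -1.1] [-0.4  0.8 -0.8]
scale 1.21875
```

View pics/w13.png

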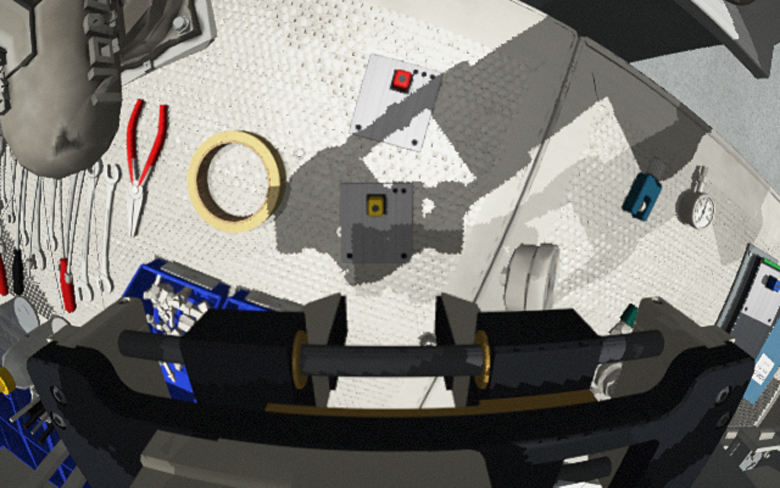

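```bash
python3 - <<'E'
from st import *
o,w=wload("w13.npz");Rc,tc=wpose(o,w);P=wcloud(w,Rc,tc)
s=6;x0,y0=270,135;cv2.imwrite("pics/w13z.png",cv2.resize(w["img"][y0:y0+95,x0:x0+100],None,fx=s,fy=s,interpolation=cv2.INTER_CUBIC))
m=np.zeros((400,640),bool);m[195:250,400:470]=1;m&=(P[...,2]>45)&(P[...,2]<200)
X=P[m];blk=np.array([535.,-293.5,0]);a=np.radians(-160);h=np.array([np.cos(a),np.sin(a),0]);xx=np.array([-h[1],h[0],0])*-1
xx=np.cross([0,0,-1.],h)
q=np.c_[(X-blk)@h,(X-blk)@xx,X[:,2]]
for z in range(45,150,15):
    k=q[(q[:,2]>=z)&(q[:,2]<z+15)]
    if len(k): print(z,len(k),"head",k[:,0].min().round(),k[:,0].max().round(),"leafx",k[:,1].min().round(1),k[:,1].max().round(1))
print(X.min(0).round(),X.max(0).round(),"xx",xx)
# gauge z profile near closest
E
```

```text
90 311 head -65.0 -13.0 leafx 98.2 151.4
105 531 head -63.0 -12.0 leafx 96.2 141.6
120 990 head -56.0 -13.0 leafx 95.9 131.3
135 288 head -49.0 -24.0 leafx 107.2 120.4
[ 501. -192.   91.] [ 554. -134.  141.] xx [-0.34202014  0.93969262  0.        ]
```

View pics/w13z.png

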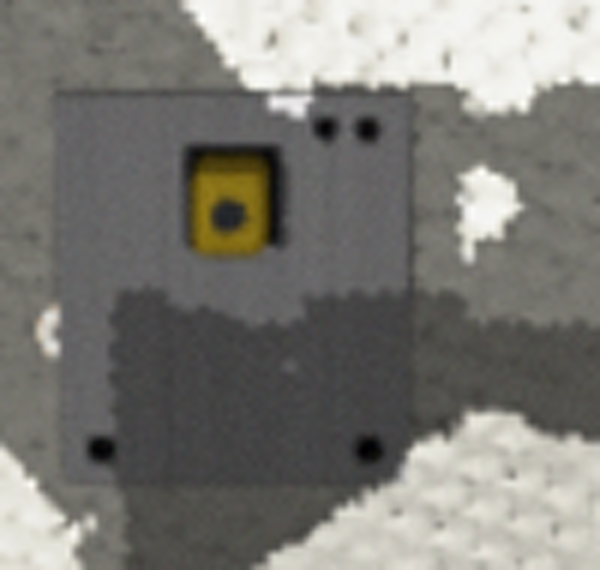

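```bash
cat >> h.py <<'E'
def leanR(Rlevel,deg): # tilt gripper body toward head (+tool x)
    return Rlevel@Ro.from_euler('y',deg,degrees=True).as_matrix()
E
python3 - <<'E'
from leaf import *
from plant import bot
o,w=wload("w13.npz")
corners(o,w,[(53,93),(413,88),(409,487),(62,487)],(270,135),6,(228,215))
r=toolyaw(-160);
for d in(25,-25): print(d,leanR(r,d)[:,2].round(2),leanR(r,d)[:,0].round(2))
E
```

```text
centre [ 557.1 -285.2] head ang -160.18 -159.74 len 80.9 70.2
block pred from plate [ 538.3 -292. ] hole [ 538.3 -292.1   27. ]
25 [-0.4  -0.14 -0.91] [-0.85 -0.31  0.42]
-25 [ 0.4   0.14 -0.91] [-0.85 -0.31 -0.42]
```

```bash
python3 - <<'E'
from h import *
from plant import bot
o=bot.get_obs();print(delta(o,(540.7,-292.9,80),leanR(toolyaw(-160.0),-25)),o["joint_positions"])
E
```

```text
(array([  -6.2,  -17.6, -123.8]), array([ 8.460e+00, -2.336e+01, -2.000e-02])) [-0.59283205  0.51955398  1.30519567  0.00279993  1.31589601 -2.5136581 ]
```

Request:
servo_tool(angular=[[2.2,-6,0],[4.4,-12,0],[6.4,-18,0],[8.5,-23.4,0],[8.5,-23.4,0],[8.5,-23.4,0],[8.5,-23.4,0],[8.5,-23.4,0]], slide=[[-6,-17,0],[-6,-17.5,-10],[-6,-17.5,-20],[-6,-17.5,-50],[-6,-17.5,-90],[-6,-17.5,-124],[-6,-17.5,-124],[-6,-17.5,-124]], grip=[-0.1,-0.1,-0.1,-0.1,-0.1,-0.1,-0.1,-0.1])

```text
time: 11.27
tool_pos: [546.9, -291.7, 85.8]
tcp_rot: [3.138, 0.425, -2.801]
contact_force: [0.6, -0.9, 1.2]
grip_width: 41.0
```

```bash
python3 q.py w14 0 0 640 400;python3 - <<'E'
from h import *
from plant import bot
o=bot.get_obs();print(delta(o,(540.7,-292.9,12),leanR(toolyaw(-160.0),-25)))
c=bot.capture("side");cv2.imwrite("pics/s14.png",cv2.resize(c["img"][180:360,230:450],None,fx=3.5,fy=3.3))
E
```

```text
bed tcp [-453.79  -93.19  314.86] force bed [-0.3 -0.6  1.5] [ 0.6 -0.9  1.2]
scale 1.21875
(array([ -7.2,  -0.2, -75.4]), array([ 0.19, -0.51,  0.4 ]))
```

View pics/w14.png

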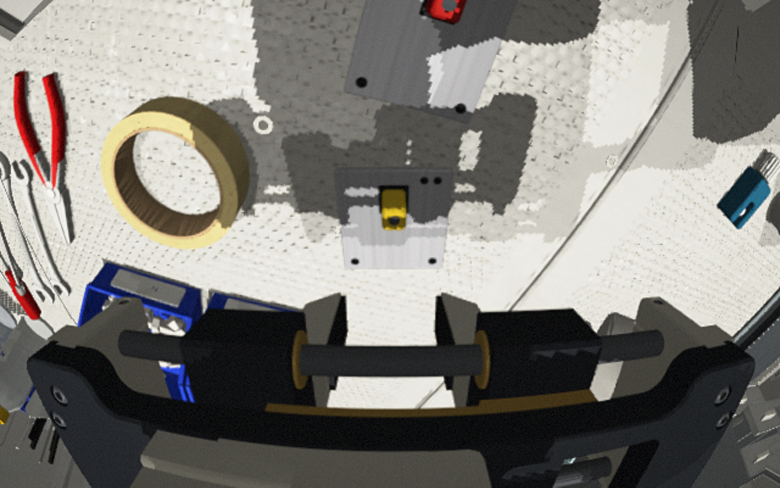

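View pics/s14.png

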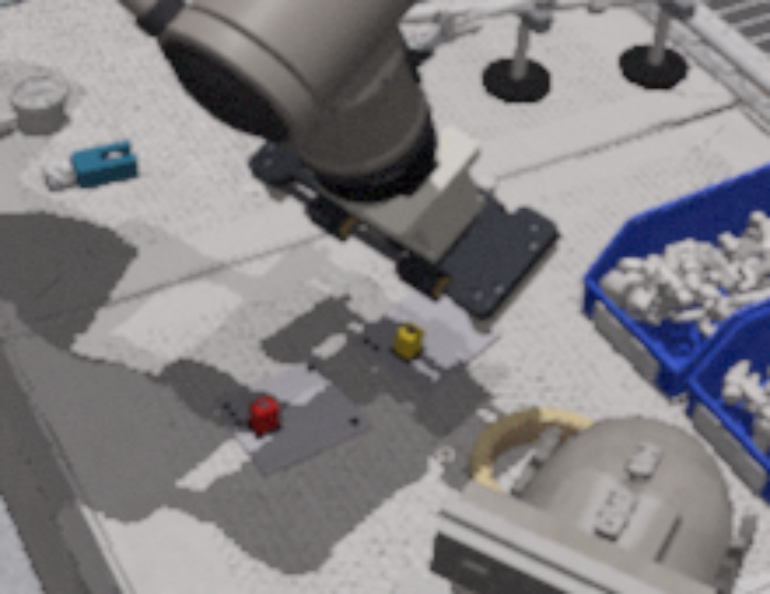

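Request:
servo_tool(angular=[[0.2,-0.5,0.3],[0.2,-0.5,0.3],[0.2,-0.5,0.3],[0.2,-0.5,0.3],[0.2,-0.5,0.3],[0.2,-0.5,0.3]], slide=[[-7,0,-5],[-7,0,-20],[-7,0,-35],[-7,0,-45],[-7,0,-50],[-7,0,-50]], grip=[-0.1,-0.2,-0.2,-0.2,-0.2,-0.2])

```text
time: 11.87
tool_pos: [552.8, -289.9, 43.8]
tcp_rot: [3.128, 0.401, -2.815]
contact_force: [-0.6, 0.3, -0.2]
grip_width: 36.7
```

```bash
python3 q.py w15 200 100 440 300;python3 - <<'E'
from h import *
from plant import bot
o=bot.get_obs();print(delta(o,(540.7,-292.9,12),leanR(toolyaw(-160.0),-25)))
E
```

```text
bed tcp [-472.33  -99.21  277.25] force bed [ 0.3  0.6 -0.3] [-0.6  0.3 -0.2]
scale 2.95
(array([-12.3,  -2.7, -32.6]), array([ 0.04, -2.07,  1.  ]))
```

View pics/w15.png

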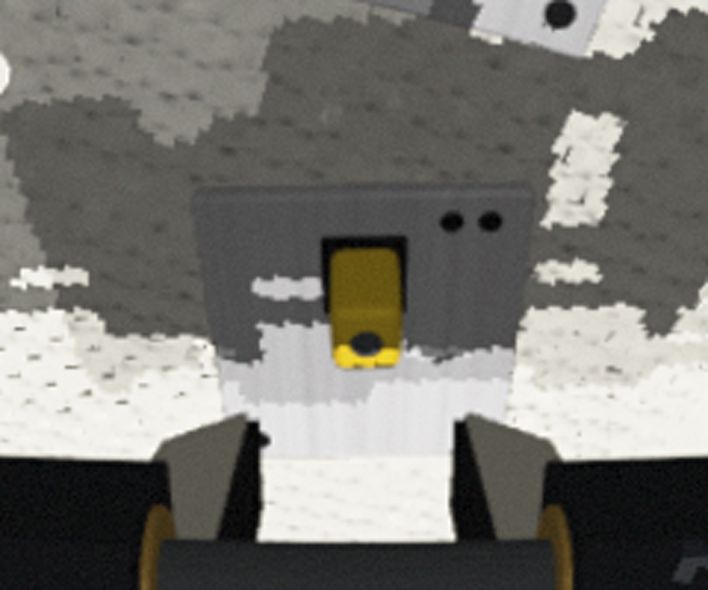

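```bash
python3 -c "
from plant import bot;print(bot.get_obs()['joint_positions'].round(3) if hasattr(bot.get_obs()['joint_positions'],'round') else bot.get_obs()['joint_positions'])"
```

```text
[-0.793  0.633  1.692  0.567  0.728 -3.105]
```

```bash
python3 - <<'E'
from h import *
from plant import bot
o=bot.get_obs()
for y,l in ((-166,22),(-166,20)):print(delta(o,(540.7,-292.9,45),leanR(toolyaw(y),-l)))
E
```

```text
(array([-12.3,  -2.7,   0.4]), array([-0.92,  0.81, -4.99]))
(array([-12.3,  -2.7,   0.4]), array([-1.48,  2.73, -4.97]))
```

Request:
servo_tool(angular=[[-0.5,0.4,-2.5],[-0.9,0.8,-5],[-0.9,0.8,-5],[-0.9,0.8,-5],[-0.9,0.8,-5],[-0.9,0.8,-5]], slide=[[-6,-1.5,0],[-12.3,-2.7,0],[-12.3,-2.7,0],[-12.3,-2.7,0],[-12.3,-2.7,0],[-12.3,-2.7,0]], grip=[-0.2,-0.2,-0.2,-0.2,-0.2,-0.2])

```text
time: 12.42
tool_pos: [541.2, -293.8, 45.9]
tcp_rot: [-3.139, 0.386, -2.896]
contact_force: [-0.3, -0.0, 0.1]
grip_width: 36.9
```

```bash
python3 q.py w16 200 100 440 300;python3 - <<'E'
from h import *
from plant import bot
o=bot.get_obs();print(delta(o,(540.7,-292.9,12),leanR(toolyaw(-166.0),-22)));print(o["joint_positions"])
E
```

```text
bed tcp [-473.84  -87.26  280.41] force bed [0.1 0.3 0.1] [-0.3 -0.   0.1]
scale 2.95
(array([ -0.4,   0.8, -33.8]), array([0.08, 0.11, 0.01]))
[-0.79238198  0.60624599  1.73739147  0.54805239  0.66805214 -3.02044071]
```

View pics/w16.png

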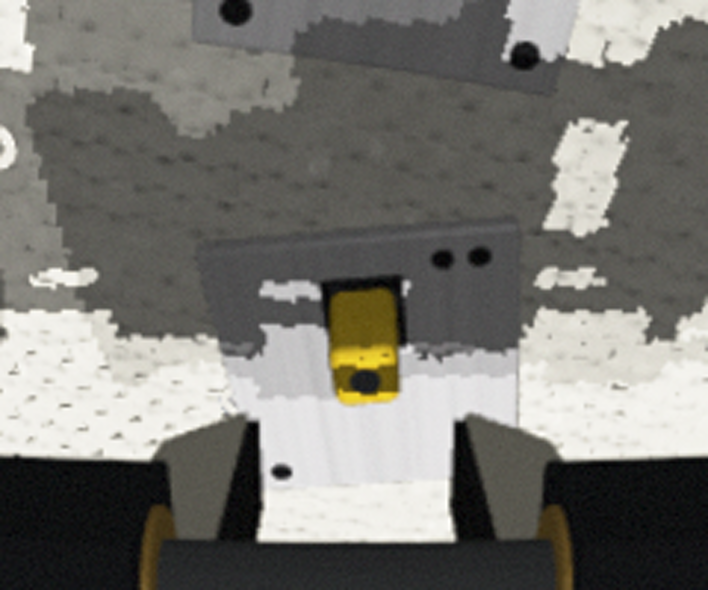

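Request:
servo_tool(angular=[[0,0,0],[0,0,0],[0,0,0],[0,0,0],[0,0,0]], slide=[[0,1,-15],[0,1,-28],[0,1,-33.5],[0,1,-33.5],[0,1,-33.5]], grip=[-0.2,-0.2,-0.2,-0.2,-0.2])

```text
time: 12.88
tool_pos: [540.9, -292.5, 12.2]
tcp_rot: [-3.14, 0.385, -2.897]
contact_force: [-0.6, 0.4, 0.5]
grip_width: 36.5
```

```bash
python3 q.py w17 200 100 440 300;python3 - <<'E'
from h import *
from plant import bot
o=bot.get_obs();print(delta(o,(540.7,-292.9,12),leanR(toolyaw(-166.0),-22)));print(o["joint_positions"])
E
```

```text
bed tcp [-488.59  -87.1   249.99] force bed [0.6 0.5 0.3] [-0.6  0.4  0.5]
scale 2.95
(array([-0.4, -0.1, -0.6]), array([0.09, 0.11, 0.04]))
[-0.79098664  0.66050706  1.75741098  0.60264646  0.60482307 -3.08667189]
```

View pics/w17.png

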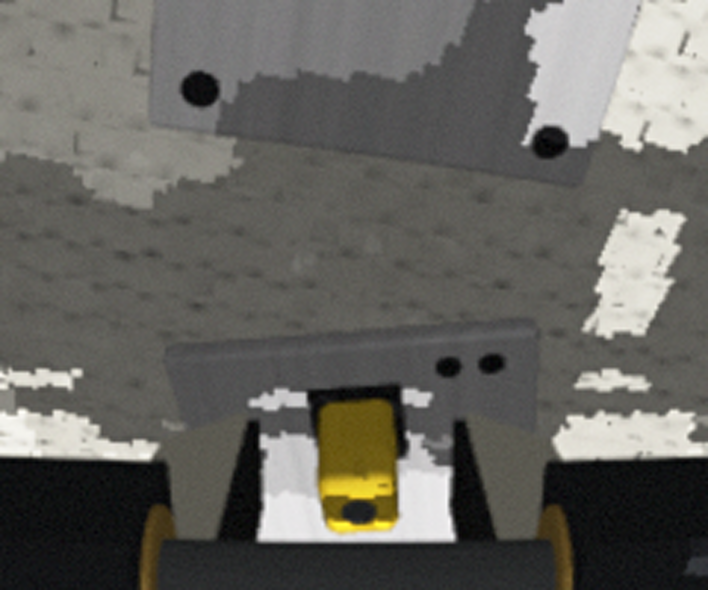

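Request:
servo_tool(angular=[[0,0,0],[0,0,0],[0,0,0],[0,0,0],[0,0,0],[0,0,0],[0,0,0]], slide=[[0,0,0],[0,0,0],[0,0,0],[0,0,0],[0,0,0],[0,0,0],[0,0,0]], grip=[-0.4,-0.55,-0.65,-0.75,-1,-1,-1])

```text
time: 13.52
tool_pos: [541.0, -292.5, 12.6]
tcp_rot: [-3.14, 0.386, -2.897]
contact_force: [-1.8, 1.0, 3.9]
grip_width: 13.9
```

```bash
python3 q.py w18 200 100 440 300
```

```text
bed tcp [-488.37  -87.17  250.41] force bed [2.9 1.7 2.9] [-1.8  1.   3.9]
scale 2.95
```

View pics/w18.png

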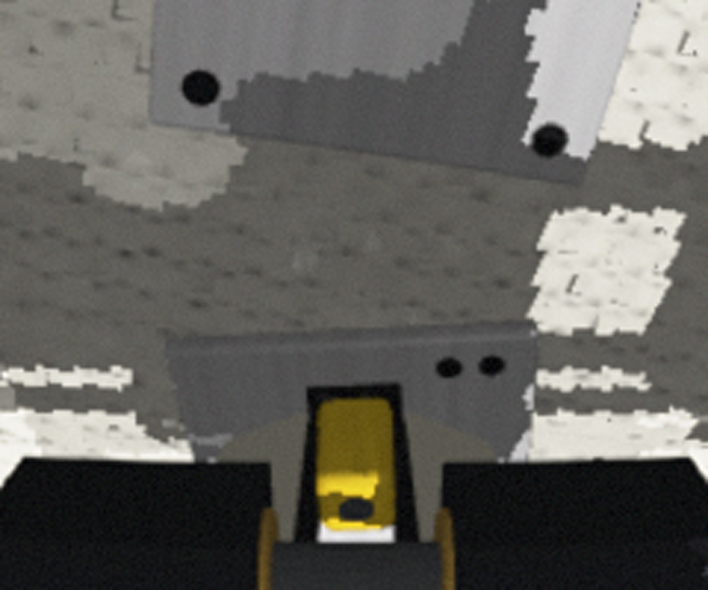

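Request:
servo_tool(angular=[[0,0,0],[0,0,0],[0,0,0],[0,0,0],[0,0,0],[0,0,0],[0,0,0],[0,0,0],[0,0,0]], slide=[[0,0,5],[0,0,30],[0,0,65],[0,0,100],[0,0,140],[-10,0,180],[-30,0,215],[-60,20,230],[-90,45,230]], grip=[-1,-1,-1,-1,-1,-1,-1,-1,-1])

```text
time: 14.32
tool_pos: [451.2, -249.4, 246.1]
tcp_rot: [-3.132, 0.388, -2.895]
contact_force: [0.4, -0.0, -0.8]
grip_width: 13.7
```

```bash
python3 q.py w19 0 0 640 400; python3 - <<'E'
from h import *
from plant import bot
o=bot.get_obs();print(o["joint_positions"]);print(delta(o,(425,60,200),leanR(toolyaw(-174.85),-22)))
E
```

```text
bed tcp [-333.75   -1.61  432.65] force bed [-0.4 -0.4 -0.6] [ 0.4 -0.  -0.8]
scale 1.21875
[-0.86772188  0.16896646  1.7854768   0.39669049  1.05146172 -2.85886697]
(array([-19.1, 300.8, -41.4]), array([-0.22, -0.21, -8.94]))
```

View pics/w19.png

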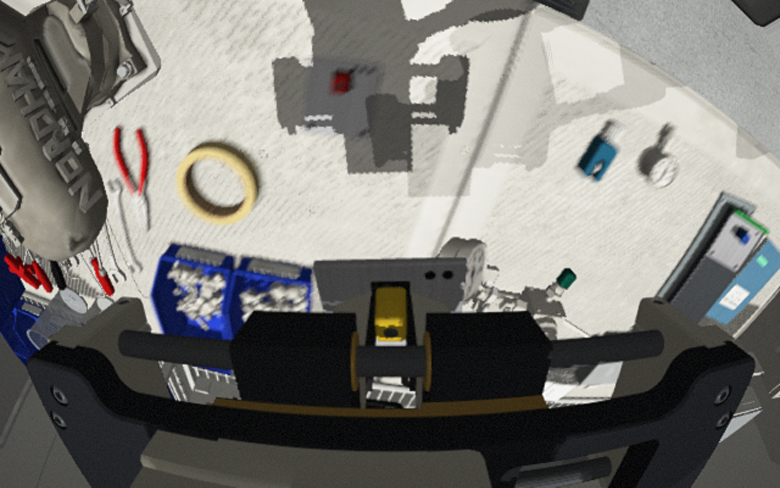

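Request:
servo_tool(angular=[[0,0,-2],[0,0,-4],[0,0,-6],[0,0,-9],[0,0,-9],[0,0,-9],[0,0,-9],[0,0,-9],[0,0,-9],[0,0,-9]], slide=[[-10,35,0],[-19,75,0],[-19,115,0],[-19,155,0],[-19,195,-10],[-19,235,-20],[-19,275,-30],[-19,300,-40],[-19,300,-40],[-19,300,-40]], grip=[-1,-1,-1,-1,-1,-1,-1,-1,-1,-1])

```text
time: 15.2
tool_pos: [431.0, 54.2, 201.5]
tcp_rot: [-3.14, 0.383, -3.05]
contact_force: [0.2, -0.5, -0.7]
grip_width: 13.7
```

```bash
python3 q.py w20 220 150 440 330; python3 - <<'E'
from h import *
from plant import bot
o=bot.get_obs();print(o["joint_positions"]);print(delta(o,(425,60,200),leanR(toolyaw(-174.85),-22)))
E
```

```text
bed tcp [-86.13  -8.71 250.4 ] force bed [-0.8 -0.2 -0.3] [ 0.2 -0.5 -0.7]
scale 3.2777777777777777
[-0.1080423   0.00490568  2.09649645  0.11630032  0.66574835 -1.84563787]
(array([-6.6,  7. , -2. ]), array([0.1 , 0.02, 0.08]))
```

View pics/w20.png

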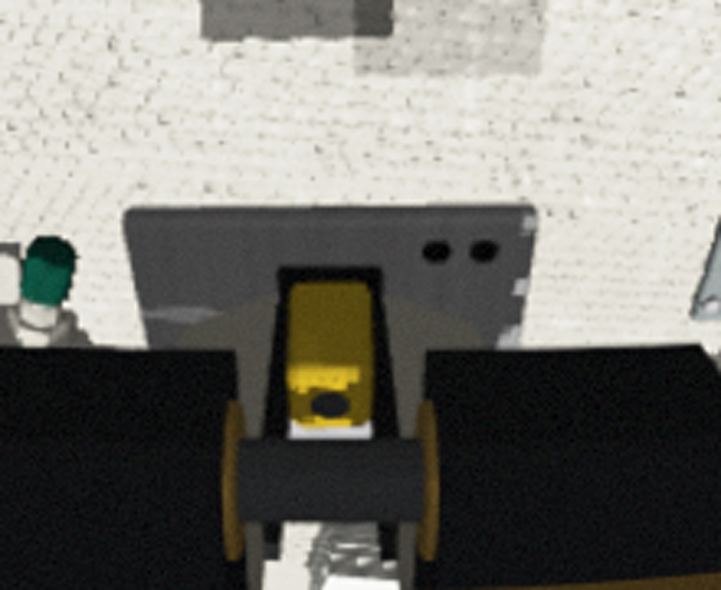

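```bash
cat >> st.py <<'E'
def handplane(w,boxes,off,s):
    T=w["T_tool_cam"];P=wcloud(w,T[:3,:3],T[:3,3]);pts=[]
    for a,b,c,d in boxes:
        pts.append(P[int(off[1]+b/s):int(off[1]+d/s),int(off[0]+a/s):int(off[0]+c/s)].reshape(-1,3))
    X=np.vstack(pts);m=X.mean(0);n=np.linalg.svd(X-m,full_matrices=False)[2][2];n*=-np.sign(n[2])
    print("plane n",n.round(4),"lean deg",np.degrees(np.arctan2(n[0],-n[2])).round(2),"roll",np.degrees(np.arctan2(n[1],-n[2])).round(2),"dist TCP above plate top",(-(m@n)).round(2),"rms",((X-m)@n).std().round(2),len(X))
    return n,m@n
def handpts(w,pts,off,s,lean,d):
    "tool-frame ray ∩ plane of plate top: n.p=-d, n from lean"
    T=w["T_tool_cam"];n=np.array([np.sin(np.radians(lean)),0,-np.cos(np.radians(lean))]);h=np.array([np.cos(np.radians(lean)),0,np.sin(np.radians(lean))]);k=.5-.5/s
    for q in pts:
        r=wray(w,T[:3,:3],off[0]+q[0]/s-k,off[1]+q[1]/s-k);t=T[:3,3];p=t+r*((-d-n@t)/(n@r));print(q,"head",(p@h).round(2),"x",p[1].round(2))
E
python3 - <<'E'
from st import *
o,w=wload("w20.npz")
n,c=handplane(w,[(150,225,270,300),(395,230,510,240),(400,270,500,300)],(220,150),3.2778)
handpts(w,[(127,215),(537,211)],(220,150),3.2778,22.1,7.4)
handpts(w,[(127,215),(537,211)],(220,150),3.2778,22.1,6)
E
```

```text
plane n [-0.6856 -0.025  -0.7275] lean deg -43.3 roll -1.97 dist TCP above plate top 10.4 rms 2.82 1226
(127, 215) head 22.39 x -36.5
(537, 211) head 23.08 x 38.77
(127, 215) head 22.32 x -36.21
(537, 211) head 23.0 x 38.48
```

```bash
sed -i 's/n=np.array(\[np.sin(np.radians(lean)),0,-np.cos(np.radians(lean))\]);h=np.array(\[np.cos(np.radians(lean)),0,np.sin(np.radians(lean))\])/n=np.array([-np.sin(np.radians(lean)),0,-np.cos(np.radians(lean))]);h=np.array([np.cos(np.radians(lean)),0,-np.sin(np.radians(lean))])/' st.py
python3 - <<'E'
from st import *
o,w=wload("w20.npz");T=w["T_tool_cam"];P=wcloud(w,T[:3,:3],T[:3,3])
for u in (270,285,295,345,360,372): print(u,[tuple(P[v,u].round(1)) for v in range(212,256,4)])
E
```

```text
270 [(np.float64(24.4), np.float64(-27.1), np.float64(2.5)), (np.float64(23.6), np.float64(-26.4), np.float64(-2.1)), (np.float64(21.1), np.float64(-26.6), np.float64(-1.6)), (np.float64(18.3), np.float64(-27.0), np.float64(-0.2)), (np.float64(15.8), np.float64(-27.2), np.float64(0.1)), (np.float64(12.7), np.float64(-27.6), np.float64(1.7)), (np.float64(9.3), np.float64(-28.1), np.float64(4.1)), (np.float64(6.9), np.float64(-28.2), np.float64(3.8)), (np.float64(3.1), np.float64(-28.9), np.float64(6.6)), (np.float64(-0.3), np.float64(-29.3), np.float64(8.1)), (np.float64(-2.7), np.float64(-29.4), np.float64(7.6))]
285 [(np.float64(24.3), np.float64(-18.7), np.float64(2.8)), (np.float64(23.5), np.float64(-18.3), np.float64(-1.7)), (np.float64(21.4), np.float64(-18.3), np.float64(-2.3)), (np.float64(18.3), np.float64(-18.6), np.float64(-0.1)), (np.float64(15.6), np.float64(-18.8), np.float64(0.7)), (np.float64(12.7), np.float64(-19.1), np.float64(2.0)), (np.float64(9.8), np.float64(-19.3), np.float64(3.1)), (np.float64(5.9), np.float64(-19.8), np.float64(6.1)), (np.float64(3.7), np.floa
[... 1905 characters left out ...]
float64(21.6), np.float64(-11.4)), (np.float64(8.8), np.float64(21.1), np.float64(-15.8))]
372 [(np.float64(24.9), np.float64(29.0), np.float64(0.8)), (np.float64(23.4), np.float64(28.7), np.float64(-1.6)), (np.float64(21.2), np.float64(28.8), np.float64(-1.8)), (np.float64(18.7), np.float64(29.0), np.float64(-1.3)), (np.float64(15.7), np.float64(29.4), np.float64(0.1)), (np.float64(12.7), np.float64(29.8), np.float64(1.6)), (np.float64(9.8), np.float64(30.2), np.float64(2.6)), (np.float64(6.9), np.float64(30.5), np.float64(3.6)), (np.float64(4.1), np.float64(30.8), np.float64(4.2)), (np.float64(-0.2), np.float64(31.6), np.float64(7.8)), (np.float64(-3.0), np.float64(31.8), np.float64(8.2))]
```

```bash
python3 - <<'E'
from st import *
o,w=wload("w20.npz")
handpts(w,[(127,215),(537,211)],(220,150),3.2778,22.4,6.4)
handpts(w,[(127,215),(537,211)],(220,150),3.2778,22.4,7.4)
E
```

```text
(127, 215) head 23.74 x -32.55
(537, 211) head 24.55 x 34.61
(127, 215) head 22.85 x -32.82
(537, 211) head 23.67 x 34.89
```

```bash
cat >> h.py <<'E'
def place2(leafc,lean,off,zl,tl,h=0,yaw=0):
    L=BED.M@Ro.from_euler('zx',[yaw,lean],degrees=True).as_matrix()
    o=BED.w((leafc[0],leafc[1],leafc[2]+h));p=o+L@np.array([-off[1],20-off[0],zl])
    return p,leanR(np.c_[L[:,1],L[:,0],-L[:,2]],-tl)
E
python3 - <<'E'
from h import *
from plant import bot
o=bot.get_obs()
for h in (100,60,5):
    p,R=place2((36.5,-85.7,4.4),6.3,(3.7,1.6),11.9,22.4,h);print(h,p.round(1),delta(o,p,R))
E
```

```text
100 [477.6 228.1 141.4] (array([ 46. , 175.1, -60.6]), array([27.44,  8.27,  1.51]))
60 [475.9 246.8 106.1] (array([ 44.3, 193.8, -95.9]), array([27.44,  8.27,  1.51]))
5 [473.6 272.5  57.5] (array([  42. ,  219.5, -144.5]), array([27.44,  8.27,  1.51]))
```

Request:
servo_tool(angular=[[6.5,2,0.4],[13,4,0.8],[20,6,1.2],[27.4,8.3,1.5],[27.4,8.3,1.5],[27.4,8.3,1.5],[27.4,8.3,1.5],[27.4,8.3,1.5]], slide=[[0,35,0],[0,70,0],[10,105,-10],[25,140,-25],[40,165,-45],[46,175,-60],[46,175,-60],[46,175,-60]], grip=[-1,-1,-1,-1,-1,-1,-1,-1])

```text
time: 15.92
tool_pos: [478.1, 226.4, 141.7]
tcp_rot: [2.637, 0.245, 3.094]
contact_force: [-0.1, -0.1, -1.0]
grip_width: 13.8
```

```bash
python3 q.py w21 220 100 440 280; python3 - <<'E'
from h import *
from plant import bot
o=bot.get_obs();print(o["joint_positions"].round(2))
for h in (60,20,5):
    p,R=place2((36.5,-85.7,4.4),6.3,(3.7,1.6),11.9,22.4,h);print(h,p.round(1),delta(o,p,R))
E
```

```text
bed tcp [ 33.51 -71.15 119.09] force bed [-0.6  0.1 -0.8] [-0.1 -0.1 -1. ]
scale 3.2777777777777777
[-0.    0.31  2.    0.8   0.72 -2.17]
60 [475.9 246.8 106.1] (array([ -2.4,  20.5, -36.5]), array([ 0.06, -0.02,  0.2 ]))
20 [474.3 265.5  70.8] (array([ -4.1,  39.2, -71.8]), array([ 0.06, -0.02,  0.2 ]))
5 [473.6 272.5  57.5] (array([ -4.7,  46.2, -85.1]), array([ 0.06, -0.02,  0.2 ]))
```

View pics/w21.png

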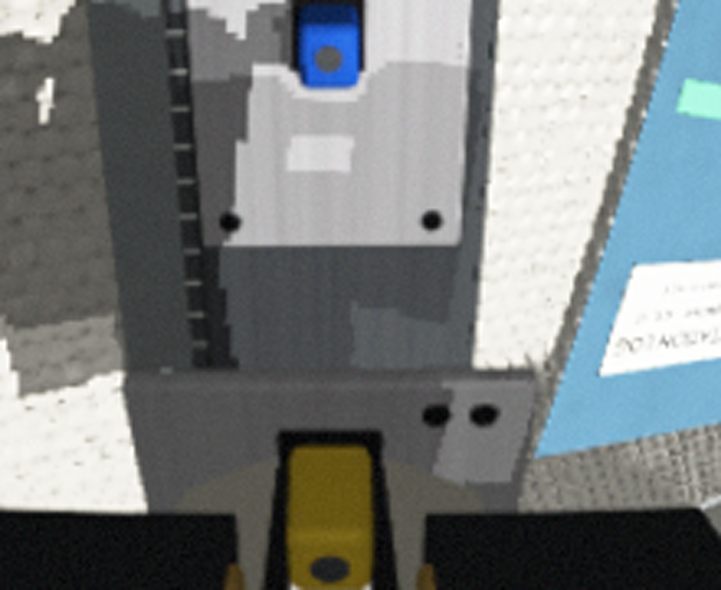

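Request:
servo_tool(angular=[[0,0,0.2],[0,0,0.2],[0,0,0.2],[0,0,0.2],[0,0,0.2],[0,0,0.2],[0,0,0.2],[0,0,0.2]], slide=[[-1,10,-18],[-2.4,20.5,-36.5],[-3.3,30,-55],[-4.1,38,-70],[-4.5,43,-79],[-4.6,44.8,-82.4],[-4.6,44.8,-82.4],[-4.6,44.8,-82.4]], grip=[-1,-1,-1,-1,-1,-1,-1,-1])

```text
time: 16.63
tool_pos: [474.1, 271.7, 61.1]
tcp_rot: [2.636, 0.249, 3.097]
contact_force: [0.4, -0.1, -1.1]
grip_width: 14.0
```

```bash
python3 q.py w22 220 100 440 280; python3 - <<'E'
from h import *
from plant import bot
o=bot.get_obs()
for h in (5,0):
    p,R=place2((36.5,-85.7,4.4),6.3,(3.7,1.6),11.9,22.4,h);print(h,p.round(1),delta(o,p,R),(BED.M.T@(p-o["tool_pos"])).round(2))
E
```

```text
bed tcp [ 35.9  -71.25  26.56] force bed [-0.6 -0.4 -0.9] [ 0.4 -0.1 -1.1]
scale 3.2777777777777777
5 [473.6 272.5  57.5] (array([-0.6,  0.7, -3.7]), array([ 0.02,  0.11, -0.02])) [-1.05  0.51 -3.6 ]
0 [473.4 274.8  53.1] (array([-0.8,  3.1, -8.1]), array([ 0.02,  0.11, -0.02])) [-1.05  0.51 -8.6 ]
```

View pics/w22.png

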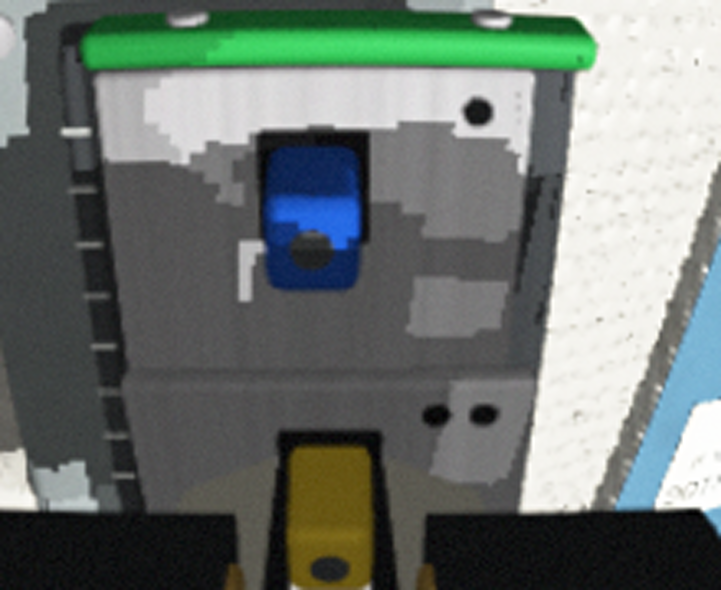

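Request:
servo_tool(angular=[[0,0,0],[0,0,0],[0,0,0],[0,0,0],[0,0,0],[0,0,0]], slide=[[-0.3,0.7,-1.8],[-0.5,1.4,-3.5],[-0.6,2,-4.8],[-0.7,2.4,-5.6],[-0.7,2.4,-5.6],[-0.7,2.4,-5.6]], grip=[-1,-1,-1,-1,-1,-1])

```text
time: 17.18
tool_pos: [472.4, 274.8, 54.1]
tcp_rot: [2.637, 0.247, 3.098]
contact_force: [-0.1, -1.0, -1.1]
grip_width: 13.8
```

```bash
python3 q.py
```

```text
bed tcp [ 35.46 -69.83  18.88] force bed [-1.4  0.1 -0.5] [-0.1 -1.  -1.1]
```

Request:
servo_tool(angular=[[0,0,0],[0,0,0],[0,0,0],[0,0,0],[0,0,0]], slide=[[0.6,0.2,-0.6],[1,0.4,-1.2],[1,0.4,-1.6],[1,0.4,-1.6],[1,0.4,-1.6]], grip=[-1,-1,-1,-1,-1])

```text
time: 17.6
tool_pos: [473.9, 275.1, 53.4]
tcp_rot: [2.636, 0.248, 3.098]
contact_force: [-4.0, -4.4, 8.0]
grip_width: 13.7
```

```bash
python3 q.py
```

```text
bed tcp [ 35.3  -71.29  18.17] force bed [0.2 4.4 8.9] [-4.  -4.4  8. ]
```

Request:
servo_tool(angular=[[0,0,0],[0,0,0],[0,0,0],[0,0,0],[0,0,0]], slide=[[-0.4,-0.6,-0.2],[-0.8,-1.2,-0.5],[-1.2,-1.7,-0.8],[-1.2,-1.7,-0.8],[-1.2,-1.7,-0.8]], grip=[-1,-1,-1,-1,-1])

```text
time: 18.02
tool_pos: [473.5, 273.5, 52.6]
tcp_rot: [2.636, 0.249, 3.097]
contact_force: [0.8, -1.3, 6.4]
grip_width: 13.6
```

```bash
python3 q.py w23 220 100 440 280
```

```text
bed tcp [ 33.52 -70.77  18.22] force bed [ 1.8 -0.6  6.3] [ 0.8 -1.3  6.4]
scale 3.2777777777777777
```

View pics/w23.png

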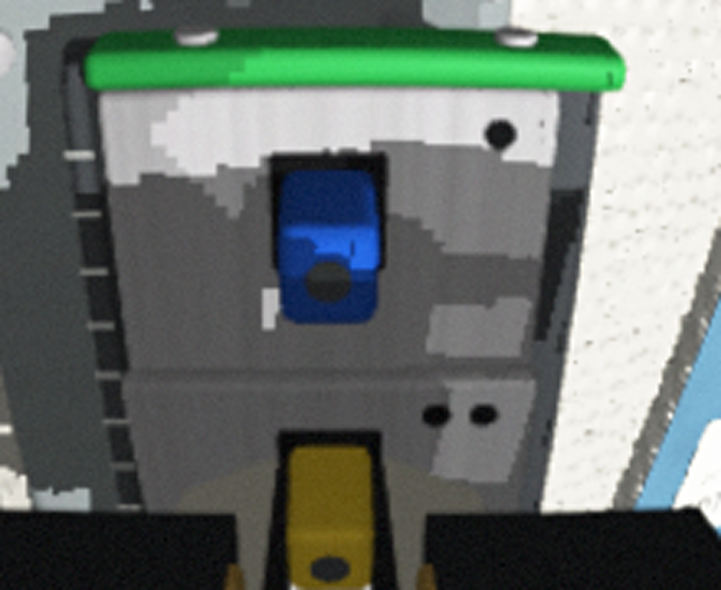

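```bash
python3 - <<'E'
from st import *
o,w=wload("w23.npz");f=((220,100),3.2778)
print("head edge");bedpts(o,w,[(127,381),(537,379)],*f,z=13.6)
print("blue hole");bedpts(o,w,[(327,282)],*f,z=27)
print("yellow hole z~33");bedpts(o,w,[(330,569)],*f,z=33.3)
L=Ro.from_euler('x',6.3,degrees=True).as_matrix()
print("expected yellow hole, head for origin y -85.5,4.4:",np.array([35.5,-85.5,4.4])+L@[0,20,27],np.array([35.5,-85.5,4.4])+L@[0,40,5])
E
```

```text
head edge
(127, 381) [  1.2 -47.3  13.6]
(537, 379) [ 68.8 -46.8  13.6]
blue hole
(327, 282) [ 34.2 -20.9  27. ]
yellow hole z~33
(330, 569) [ 34.7 -70.5  33.3]
expected yellow hole, head for origin y -85.5,4.4: [ 35.5        -68.58360729  33.43163202] [ 35.5        -46.29023334  13.75917722]
```

Request:
servo_tool(angular=[[0,0,0],[0,0,0],[0,0,0],[0,0,0],[0,0,0]], slide=[[-0.6,0,0],[-1.2,-0.1,0],[-1.8,-0.2,0],[-1.8,-0.2,0],[-1.8,-0.2,0]], grip=[-1,-1,-1,-1,-1])

```text
time: 18.48
tool_pos: [472.0, 273.1, 52.6]
tcp_rot: [2.637, 0.25, 3.097]
contact_force: [4.1, 0.1, 6.2]
grip_width: 13.8
```

```bash
python3 q.py w24 220 100 440 280
```

```text
bed tcp [ 33.29 -69.28  18.29] force bed [ 2.7 -4.1  5.6] [4.1 0.1 6.2]
scale 3.2777777777777777
```

Request:
servo_tool(angular=[[0,0,0],[0,0,0],[0,0,0],[0,0,0],[0,0,0]], slide=[[0.4,0,0.1],[0.4,0,0.1],[0.4,0,0.1],[0.4,0,0.1],[0.4,0,0.1]], grip=[-1,-0.45,-0.45,-0.45,-0.45])

```text
time: 18.95
tool_pos: [469.9, 273.3, 51.3]
tcp_rot: [2.637, 0.245, 3.099]
contact_force: [0.3, 0.1, -0.1]
grip_width: 24.8
```

```bash
python3 q.py w25 220 100 440 280
```

```text
bed tcp [ 32.97 -67.18  16.96] force bed [-0.  -0.3 -0.1] [ 0.3  0.1 -0.1]
scale 3.2777777777777777
```

View pics/w25.png

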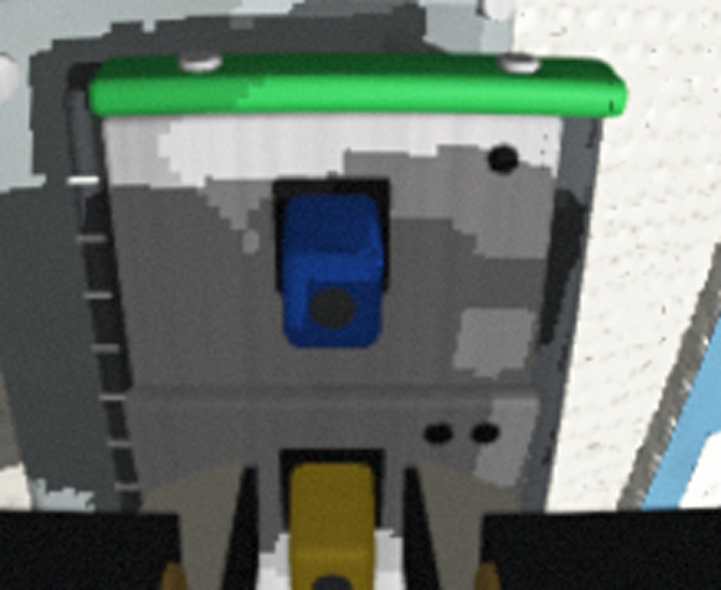

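Released; the yellow leaf stayed. Retract along the bed normal and look.

Request:
servo_tool(angular=[[0,0,0],[0,0,0],[0,0,0],[0,0,0],[0,0,0],[0,0,0],[0,0,0]], slide=[[0.2,-2.3,4.4],[0.8,-9.4,17.6],[2,-23,44],[3.6,-40,75],[5,-59,110],[5,-59,110],[5,-59,110]], grip=[-0.45,-0.45,-0.45,-0.3,-0.1,-0.1,-0.1])

```text
time: 19.58
tool_pos: [477.1, 213.2, 164.0]
tcp_rot: [2.637, 0.251, 3.097]
contact_force: [-0.1, -0.6, 0.8]
grip_width: 40.8
```

```bash
python3 q.py w26 220 60 440 250; python3 - <<'E'
from h import *
from plant import bot
c=bot.capture("top");cv2.imwrite("pics/t26.png",cv2.resize(c["img"][170:270,150:230],None,fx=6,fy=6,interpolation=cv2.INTER_CUBIC));np.savez("t26.npz",**c)
E
```

```text
bed tcp [ 32.48 -68.95 144.86] force bed [-0.1  0.1  0.9] [-0.1 -0.6  0.8]
scale 3.1052631578947367
```

View pics/w26.png

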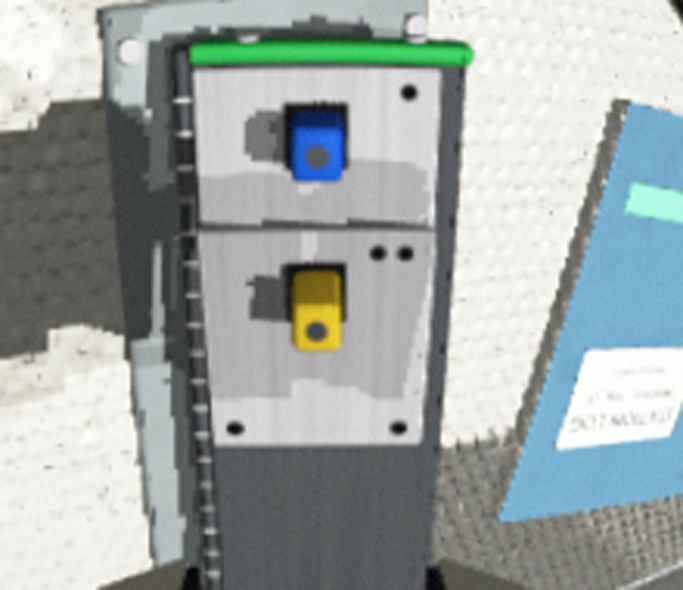

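```bash
python3 - <<'E'
from st import *
o,w=wload("w26.npz");f=((220,60),3.10526)
print("blue head");bedpts(o,w,[(195,68),(440,68)],*f,z=5)
print("yel head");bedpts(o,w,[(198,230),(434,230)],*f,z=13.7)
print("yel tail");bedpts(o,w,[(216,446),(422,444)],*f,z=5)
print("holes");bedpts(o,w,[(316,156)],*f,z=27);bedpts(o,w,[(316,331)],*f,z=33.4)
from plant import bot
o=bot.get_obs();print(delta(o,(450,60,225),toolyaw(-176)))
E
```

```text
blue head
(195, 68) [0.6 0.1 5. ]
(440, 68) [68.9  0.3  5. ]
yel head
(198, 230) [  0.5 -46.   13.7]
(434, 230) [ 68.5 -45.8  13.7]
yel tail
(216, 446) [   1.1 -126.2    5. ]
(422, 444) [  70.4 -125.2    5. ]
holes
(316, 156) [ 34.3 -20.1  27. ]
(316, 331) [ 34.5 -69.   33.4]
(array([ -25.2, -154.2,   63.6]), array([-28.94,  13.39,   2.77]))
```

Request:
servo_tool(angular=[[-5,2.2,0.5],[-10,4.6,1],[-15,7,1.5],[-20,9.2,2],[-25,11.5,2.4],[-29,13.4,2.8],[-29,13.4,2.8],[-29,13.4,2.8],[-29,13.4,2.8],[-29,13.4,2.8]], slide=[[-15,-15,30],[-30,-50,55],[-40,-90,60],[-45,-130,60],[-45,-170,60],[-45,-210,60],[-45,-250,60],[-45,-290,60],[-45,-330,60],[-45,-370,60]], grip=[-0.1,-0.1,-0.1,-0.1,-0.1,-0.1,-0.1,-0.1,-0.1,-0.1])

```text
time: 20.52
tool_pos: [430.1, -156.4, 220.2]
tcp_rot: [3.14, -0.002, -3.069]
contact_force: [0.9, -0.2, -0.4]
grip_width: 41.4
```

```bash
python3 - <<'E'
from h import *
from plant import bot
o=bot.get_obs();print(o["tool_pos"],delta(o,(440,-311,175),toolyaw(-176)))
E
```

```text
[ 430.13762052 -156.42616926  220.165523  ] (array([   9.9, -154.6,  -45.2]), array([-0.08, -0.14, -0.17]))
```

Request:
servo_tool(angular=[[0,0,0],[0,0,0],[0,0,0],[0,0,0],[0,0,0],[0,0,0],[0,0,0]], slide=[[3,-40,-10],[6,-80,-20],[10,-115,-35],[10,-145,-45],[10,-155,-45],[10,-155,-45],[10,-155,-45]], grip=[-0.1,-0.1,-0.1,-0.1,-0.1,-0.1,-0.1])

```text
time: 21.1
tool_pos: [440.7, -309.5, 175.7]
tcp_rot: [3.14, -0.001, -3.071]
contact_force: [-0.4, 0.0, -0.2]
grip_width: 41.2
```

```bash
python3 q.py w27 270 135 370 230
```

```text
bed tcp [-418.8    14.26  398.16] force bed [-0.   0.4 -0.2] [-0.4  0.  -0.2]
scale 6.2105263157894735
```

View pics/w27.png

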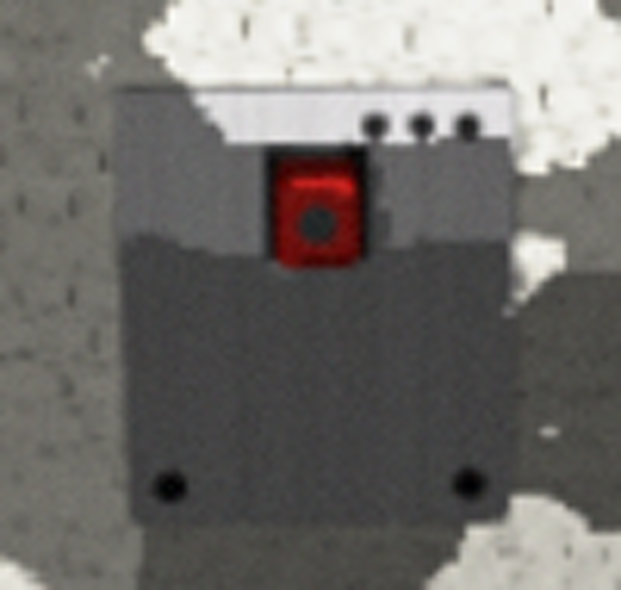

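```bash
python3 - <<'E'
from leaf import *
o,w=wload("w27.npz")
corners(o,w,[(112,88),(513,87),(513,524),(130,523)],(270,135),6.2105,(318,224))
print(delta(o,(419.5,-311,70),toolyaw(-175.8)))
E
```

```text
centre [ 441.1 -307.9] head ang -174.77 -176.0 len 79.6 69.6
block pred from plate [ 421.1 -309.5] hole [ 421.3 -309.3   27. ]
(array([ -21.2,   -1.5, -105.7]), array([-0.1 , -0.07,  0.14]))
```

Request:
servo_tool(angular=[[0,0,0.4],[0,0,0.4],[0,0,0.4],[0,0,0.4],[0,0,0.4],[0,0,0.4]], slide=[[-10,-1,-35],[-19,-1.5,-75],[-19,-1.5,-110],[-19,-1.5,-126],[-19,-1.5,-126],[-19,-1.5,-126]], grip=[-0.1,-0.1,-0.1,-0.2,-0.2,-0.2])

```text
time: 21.65
tool_pos: [422.3, -310.8, 51.3]
tcp_rot: [-3.142, 0.0, -3.062]
contact_force: [-0.8, 0.1, 0.5]
grip_width: 36.9
```

```bash
python3 q.py w28; python3 - <<'E'
from h import *
from plant import bot
o=bot.get_obs();print(delta(o,(421.2,-311,8.5),toolyaw(-175.5)))
E
```

```text
bed tcp [-476.88   32.67  288.09] force bed [0.4 0.8 0.4] [-0.8  0.1  0.5]
scale 3.2777777777777777
(array([ -1.7,   0.7, -43.8]), array([ 0.11,  0.12, -0.06]))
```

View pics/w28.png

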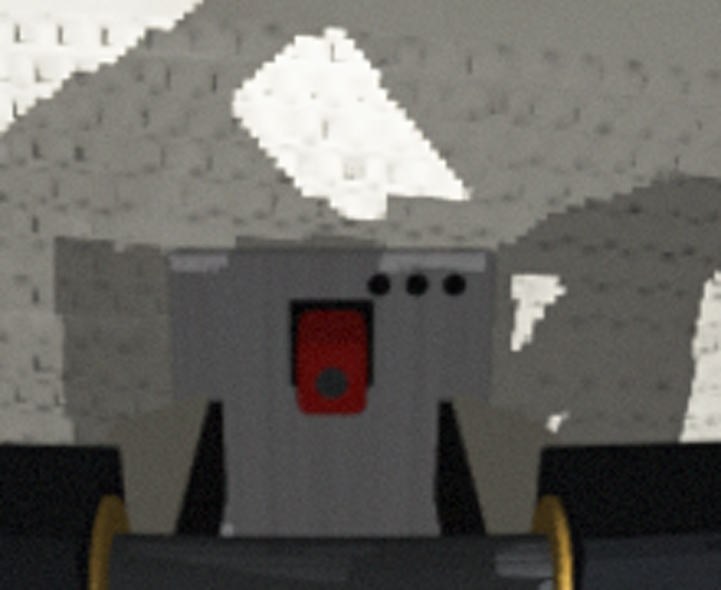

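Aligned and square. Descend, settle, then close.

Request:
servo_tool(angular=[[0,0,0],[0,0,0],[0,0,0],[0,0,0],[0,0,0],[0,0,0],[0,0,0],[0,0,0],[0,0,0]], slide=[[-1,0.3,-20],[-1,0.3,-36],[-1,0.3,-42.5],[-1,0.3,-42.5],[-1,0.3,-42.5],[-1,0.3,-42.5],[-1,0.3,-42.5],[-1,0.3,-42.5],[-1,0.3,-42.5]], grip=[-0.2,-0.2,-0.2,-0.2,-0.2,-1,-1,-1,-1])

```text
time: 22.45
tool_pos: [421.1, -312.0, 8.9]
tcp_rot: [-3.14, 0.001, -3.064]
contact_force: [-0.7, 1.7, 1.3]
grip_width: 14.9
```

```bash
python3 q.py
```

```text
bed tcp [-497.77   34.    251.23] force bed [2.1 0.5 0.4] [-0.7  1.7  1.3]
```

Request:
servo_tool(angular=[[0,0,0],[0,0,0],[0,0,0],[0,0,0],[0,0,0],[0,0,0],[0,0,0],[0,0,0],[0,0,0]], slide=[[0,0,0],[0,0,0],[0,0,5],[0,0,30],[0,0,65],[0,0,100],[0,0,140],[0,20,180],[0,50,210]], grip=[-1,-1,-1,-1,-1,-1,-1,-1,-1])

```text
time: 23.2
tool_pos: [421.1, -266.1, 218.6]
tcp_rot: [-3.138, 0.003, -3.066]
contact_force: [0.2, -0.2, -1.8]
grip_width: 13.5
```

```bash
python3 - <<'E'
from h import *
from plant import bot
o=bot.get_obs();print(o["grip_width"],delta(o,(425,80,200),toolyaw(-174.85)))
E
```

```text
13.538474540553807 (array([  3.9, 346.1, -18.6]), array([0.21, 0.17, 0.84]))
```

Request:
servo_tool(angular=[[0,0,0.8],[0,0,0.8],[0,0,0.8],[0,0,0.8],[0,0,0.8],[0,0,0.8],[0,0,0.8],[0,0,0.8],[0,0,0.8],[0,0,0.8]], slide=[[0,40,0],[0,80,0],[0,120,0],[0,160,0],[0,200,0],[0,240,0],[0,280,0],[0,315,-10],[0,330,-15],[0,330,-15]], grip=[-1,-1,-1,-1,-1,-1,-1,-1,-1,-1])

```text
time: 24.03
tool_pos: [419.6, 68.3, 199.9]
tcp_rot: [3.141, -0.002, -3.046]
contact_force: [-0.5, -0.4, -1.0]
grip_width: 13.7
```

Request:
servo_tool(angular=[[0,0,0],[0,0,0]], slide=[[0,0,0],[0,0,0]], grip=[-1,-1])

```text
time: 24.2
tool_pos: [421.0, 64.8, 201.0]
tcp_rot: [-3.14, 0.001, -3.05]
contact_force: [-0.4, -0.4, -1.0]
grip_width: 13.5
```

```bash
python3 q.py w29 220 150 440 330
```

```text
bed tcp [-7.6240e+01  2.3000e-01  2.4459e+02] force bed [-0.8  0.4 -0.7] [-0.4 -0.4 -1. ]
scale 3.2777777777777777
```

View pics/w29.png

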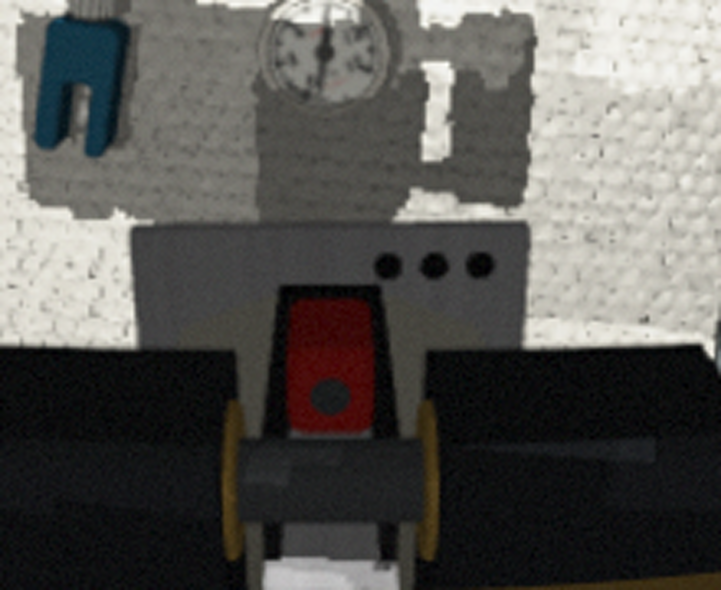

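```bash
python3 - <<'E'
from st import *
from plant import bot
o,w=wload("w29.npz");f=((220,150),3.2778)
handplane(w,[(150,240,270,300),(395,285,510,330)],*f)
handpts(w,[(132,228),(528,225)],*f,0,3.9)
o=bot.get_obs()
for h in (100,60,5):
    p,R=place2((36.3,-130.5,4.4),6.3,(2,1.7),9.3,0,h);print(h,p.round(1),delta(o,p,R))
E
```

```text
plane n [-0.9152 -0.1358 -0.3794] lean deg -67.48 roll -19.69 dist TCP above plate top 9.66 rms 2.76 1156
(132, 228) head 19.58 x -33.43
(528, 225) head 20.1 x 34.96
100 [520.2 232.8 139.1] (array([ 99. , 168.3, -61.9]), array([27.37,  8.74,  1.49]))
60 [518.5 251.5 103.8] (array([ 97.4, 187. , -97.2]), array([27.37,  8.74,  1.49]))
5 [516.2 277.2  55.2] (array([  95. ,  212.7, -145.8]), array([27.37,  8.74,  1.49]))
```

```bash
python3 - <<'E'
from st import *
o,w=wload("w29.npz");T=w["T_tool_cam"];P=wcloud(w,T[:3,:3],T[:3,3])
for u in (275,285,352,365): print(u,[(float(P[v,u,0].round(1)),float(P[v,u,2].round(1))) for v in range(216,256,3)])
E
```

```text
275 [(-47.8, 201.1), (19.5, 4.5), (18.3, 3.0), (16.7, 2.4), (14.6, 3.2), (12.5, 3.7), (10.7, 3.5), (9.3, 2.7), (7.4, 2.7), (5.4, 3.0), (3.9, 2.0), (1.5, 3.1), (8.9, -16.2), (9.1, -20.0)]
285 [(-47.5, 200.4), (19.7, 4.1), (18.5, 2.6), (16.7, 2.4), (14.6, 3.2), (13.1, 2.4), (11.1, 2.8), (9.2, 2.9), (7.5, 2.6), (5.6, 2.6), (9.9, -10.7), (8.8, -12.3), (9.6, -17.5), (9.6, -20.9)]
352 [(-47.6, 200.7), (19.6, 4.4), (18.2, 3.3), (16.4, 3.3), (14.5, 3.4), (12.9, 2.8), (11.6, 1.7), (9.7, 1.7), (6.7, 4.3), (78.8, -158.9), (9.4, -9.6), (8.8, -12.1), (9.8, -17.8), (9.4, -20.4)]
365 [(-47.4, 199.8), (19.6, 4.4), (18.1, 3.5), (16.4, 3.0), (14.6, 3.0), (12.8, 3.1), (11.6, 1.5), (9.0, 3.1), (7.2, 3.1), (5.0, 3.6), (3.8, 2.2), (1.3, 3.4), (9.4, -17.2), (8.9, -19.6)]
```

```bash
python3 - <<'E'
from st import *
from plant import bot
o=bot.get_obs()
for h in (100,60,5):
    p,R=place2((36.5,-130.7,4.4),6.3,(-0.1,1.7),9.3,0,h);print(h,p.round(1),delta(o,p,R))
E
```

```text
100 [518.3 232.7 139.4] (array([ 97.2, 168.2, -61.6]), array([27.37,  8.74,  1.49]))
60 [516.6 251.4 104.1] (array([ 95.5, 186.9, -96.9]), array([27.37,  8.74,  1.49]))
5 [514.3 277.1  55.5] (array([  93.2,  212.6, -145.5]), array([27.37,  8.74,  1.49]))
```

Request:
servo_tool(angular=[[6.5,2,0.4],[13,4,0.8],[20,6.4,1.2],[27.4,8.7,1.5],[27.4,8.7,1.5],[27.4,8.7,1.5],[27.4,8.7,1.5],[27.4,8.7,1.5],[27.4,8.7,1.5]], slide=[[0,38,0],[5,76,0],[15,112,0],[40,140,-15],[70,160,-35],[95,168,-55],[97,168,-61],[97,168,-61],[97,168,-61]], grip=[-1,-1,-1,-1,-1,-1,-1,-1,-1])

```text
time: 25.0
tool_pos: [517.7, 232.3, 139.7]
tcp_rot: [2.649, -0.097, -3.0]
contact_force: [-1.3, -0.4, -1.1]
grip_width: 13.6
```

```bash
python3 q.py w30 220 100 440 280; python3 - <<'E'
from h import *
from plant import bot
o=bot.get_obs();print(o["joint_positions"].round(2))
for h in (60,20,8):
    p,R=place2((36.5,-130.7,4.4),6.3,(-0.1,1.7),9.3,0,h);print(h,p.round(1),delta(o,p,R))
E
```

```text
bed tcp [  34.64 -111.13  116.2 ] force bed [-0.7  1.3 -0.8] [-1.3 -0.4 -1.1]
scale 3.2777777777777777
[ 0.02  0.55  1.56  0.51  1.24 -1.89]
60 [516.6 251.4 104.1] (array([ -1.2,  18.9, -36.4]), array([-0.06,  0.06,  0.  ]))
20 [514.9 270.1  68.8] (array([ -2.8,  37.6, -71.7]), array([-0.06,  0.06,  0.  ]))
8 [514.4 275.7  58.2] (array([ -3.3,  43.2, -82.3]), array([-0.06,  0.06,  0.  ]))
```

View pics/w30.png

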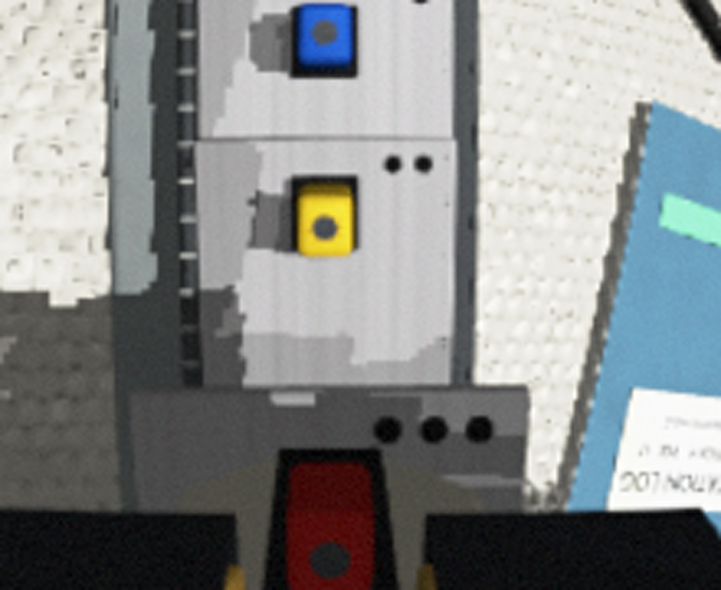

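Request:
servo_tool(angular=[[0,0,0],[0,0,0],[0,0,0],[0,0,0],[0,0,0],[0,0,0],[0,0,0],[0,0,0]], slide=[[-0.6,9,-18],[-1.2,19,-36.5],[-2,28,-54],[-2.8,37,-70],[-3.2,42,-79.5],[-3.3,43.2,-82.3],[-3.3,43.2,-82.3],[-3.3,43.2,-82.3]], grip=[-1,-1,-1,-1,-1,-1,-1,-1])

```text
time: 25.72
tool_pos: [515.2, 276.4, 58.7]
tcp_rot: [2.649, -0.094, -2.999]
contact_force: [-0.1, 0.1, -2.2]
grip_width: 13.9
```

```bash
python3 q.py w31 220 100 440 280; python3 - <<'E'
from h import *
from plant import bot
o=bot.get_obs()
for h in (5,0):
    p,R=place2((36.5,-130.7,4.4),6.3,(-0.1,1.7),9.3,0,h);print(h,p.round(1),delta(o,p,R),(BED.M.T@(p-o["tool_pos"])).round(2))
E
```

```text
bed tcp [  35.58 -112.59   24.  ] force bed [-1.   0.1 -1.9] [-0.1  0.1 -2.2]
scale 3.2777777777777777
5 [514.3 277.1  55.5] (array([-1.1,  0.7, -3.2]), array([-0.08,  0.17, -0.03])) [-0.78  1.01 -3.24]
0 [514.1 279.4  51.1] (array([-1.3,  3.1, -7.6]), array([-0.08,  0.17, -0.03])) [-0.78  1.01 -8.24]
```

View pics/w31.png

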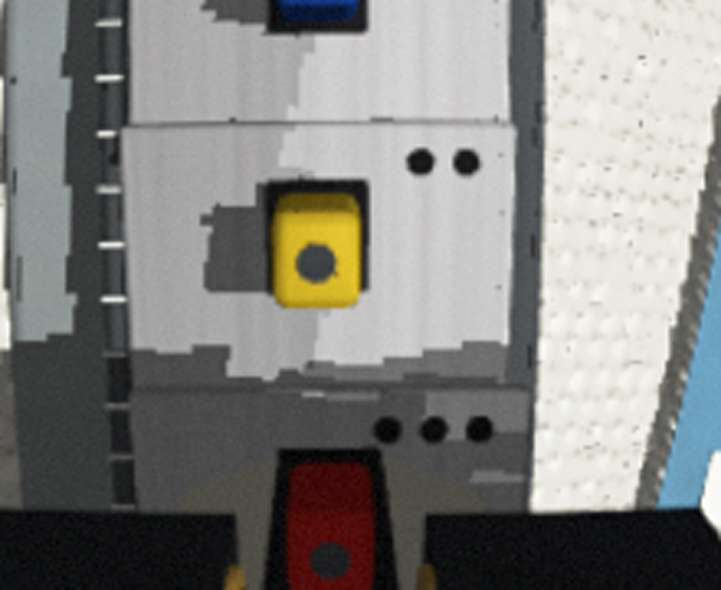

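Request:
servo_tool(angular=[[0,0,0],[0,0,0],[0,0,0],[0,0,0],[0,0,0],[0,0,0]], slide=[[-0.6,0.8,-1.8],[-1,1.5,-3.5],[-1.2,2.1,-5],[-1.2,2.5,-5.9],[-1.2,2.5,-5.9],[-1.2,2.5,-5.9]], grip=[-1,-1,-1,-1,-1,-1])

```text
time: 26.27
tool_pos: [513.3, 279.2, 51.5]
tcp_rot: [2.649, -0.096, -2.999]
contact_force: [0.3, -0.5, -1.4]
grip_width: 13.7
```

```bash
python3 q.py w32 220 100 440 280
```

```text
bed tcp [  34.85 -110.97   16.2 ] force bed [-1.1 -0.3 -1. ] [ 0.3 -0.5 -1.4]
scale 3.2777777777777777
```

Request:
servo_tool(angular=[[0,0,0],[0,0,0],[0,0,0],[0,0,0],[0,0,0]], slide=[[0.5,0.3,-0.5],[0.5,0.5,-1],[0.5,0.8,-1.5],[0.5,0.8,-1.5],[0.5,0.8,-1.5]], grip=[-1,-1,-1,-1,-1])

```text
time: 26.73
tool_pos: [514.1, 279.8, 50.7]
tcp_rot: [2.649, -0.096, -2.999]
contact_force: [-1.7, -4.0, 5.8]
grip_width: 13.6
```

```bash
python3 q.py w33 220 100 440 280
```

```text
bed tcp [  34.88 -111.77   15.29] force bed [-0.7  2.1  6.9] [-1.7 -4.   5.8]
scale 3.2777777777777777
```

View pics/w33.png

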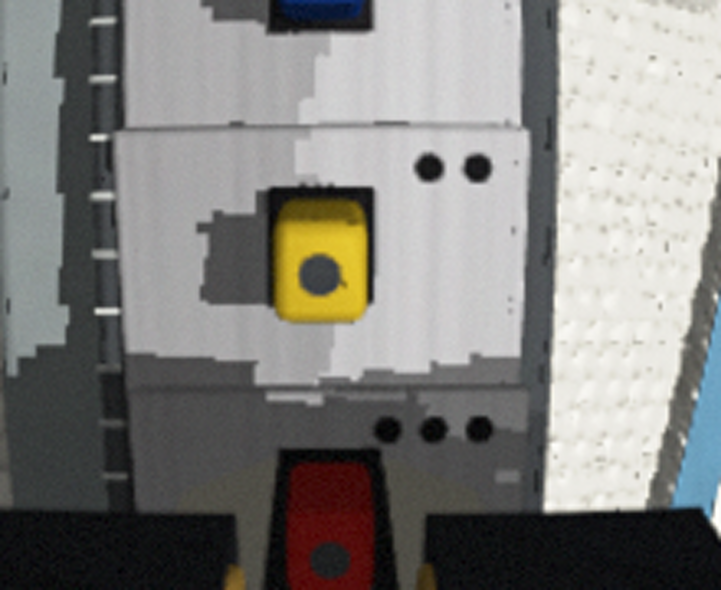

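```bash
python3 - <<'E'
from st import *
o,w=wload("w33.npz");f=((220,100),3.2778)
print("red head");bedpts(o,w,[(131,389),(528,386)],*f,z=13.7)
print("yel head");bedpts(o,w,[(116,132),(528,129)],*f,z=13.7)
print("yhole");bedpts(o,w,[(320,274)],*f,z=33.4)
print("rhole");bedpts(o,w,[(330,559)],*f,z=33.4)
E
```

```text
red head
(131, 389) [  1.7 -91.2  13.7]
(528, 386) [ 70.1 -90.6  13.7]
yel head
(116, 132) [  0.3 -47.4  13.7]
(528, 129) [ 68.8 -46.8  13.7]
yhole
(320, 274) [ 34.5 -69.   33.4]
rhole
(330, 559) [  36.  -114.    33.4]
```

Request:
servo_tool(angular=[[0,0,0],[0,0,0],[0,0,0],[0,0,0],[0,0,0]], slide=[[0.1,-0.4,-0.2],[0.3,-0.8,-0.4],[0.4,-1.3,-0.7],[0.4,-1.3,-0.7],[0.4,-1.3,-0.7]], grip=[-1,-1,-1,-1,-1])

```text
time: 27.2
tool_pos: [514.6, 279.1, 50.3]
tcp_rot: [2.648, -0.095, -2.999]
contact_force: [-1.8, -0.9, 7.1]
grip_width: 13.8
```

```bash
python3 q.py
```

```text
bed tcp [  34.07 -112.16   15.28] force bed [2.7 1.9 6.6] [-1.8 -0.9  7.1]
```

Request:
servo_tool(angular=[[0,0,0],[0,0,0],[0,0,0],[0,0,0]], slide=[[-0.2,-0.4,-0.2],[-0.4,-0.8,-0.4],[-0.4,-0.8,-0.4],[-0.4,-0.8,-0.4]], grip=[-1,-1,-1,-1])

```text
time: 27.53
tool_pos: [514.7, 278.4, 50.0]
tcp_rot: [2.648, -0.094, -2.999]
contact_force: [0.5, -0.2, 5.3]
grip_width: 13.9
```

```bash
python3 q.py w34 220 100 440 280
```

```text
bed tcp [  33.32 -112.21   15.3 ] force bed [ 2.3 -0.4  4.8] [ 0.5 -0.2  5.3]
scale 3.2777777777777777
```

View pics/w34.png

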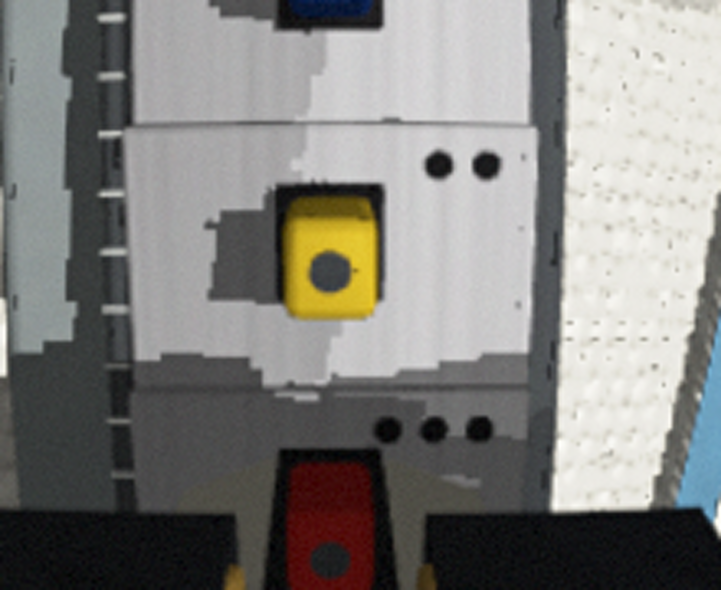

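Request:
servo_tool(angular=[[0,0,0],[0,0,0],[0,0,0],[0,0,0],[0,0,0],[0,0,0],[0,0,0],[0,0,0],[0,0,0]], slide=[[0,0.2,0.2],[0,0.2,0.2],[0,0.2,0.2],[0,0.2,0.2],[0.2,-2.3,4.4],[0.8,-9.4,17.6],[2,-23,44],[3.6,-40,75],[5,-59,110]], grip=[-0.45,-0.45,-0.45,-0.45,-0.45,-0.45,-0.45,-0.4,-0.3])

```text
time: 28.33
tool_pos: [517.9, 218.4, 159.3]
tcp_rot: [2.649, -0.099, -2.998]
contact_force: [0.4, 0.6, 0.7]
grip_width: 30.3
```

Request:
servo_tool(angular=[[0,0,0],[0,0,0],[0,0,0],[0,0,0],[0,0,0]], slide=[[-20,-10,15],[-40,-20,30],[-60,-30,40],[-60,-30,40],[-60,-30,40]], grip=[-0.3,-0.3,-0.3,-0.3,-0.3])

```text
time: 28.75
tool_pos: [458.9, 188.5, 199.9]
tcp_rot: [2.65, -0.094, -3.0]
contact_force: [-0.0, 0.0, -0.2]
grip_width: 32.3
```

```bash
python3 q.py w35 200 80 440 290; python3 - <<'E'
from h import *
from plant import bot
for n in("side","top"):
    c=bot.capture(n);np.savez(n+"35.npz",**c)
    b=(190,100,410,300) if n=="side" else (140,160,460,290)
    s=min(780/(b[2]-b[0]),590/(b[3]-b[1]));cv2.imwrite(f"pics/{n}35.png",cv2.resize(c["img"][b[1]:b[3],b[0]:b[2]],None,fx=s,fy=s,interpolation=cv2.INTER_CUBIC))
E
```

```text
bed tcp [ 29.03 -48.63 187.4 ] force bed [-0.1  0.  -0.2] [-0.   0.  -0.2]
scale 2.8095238095238093
```

View pics/w35.png

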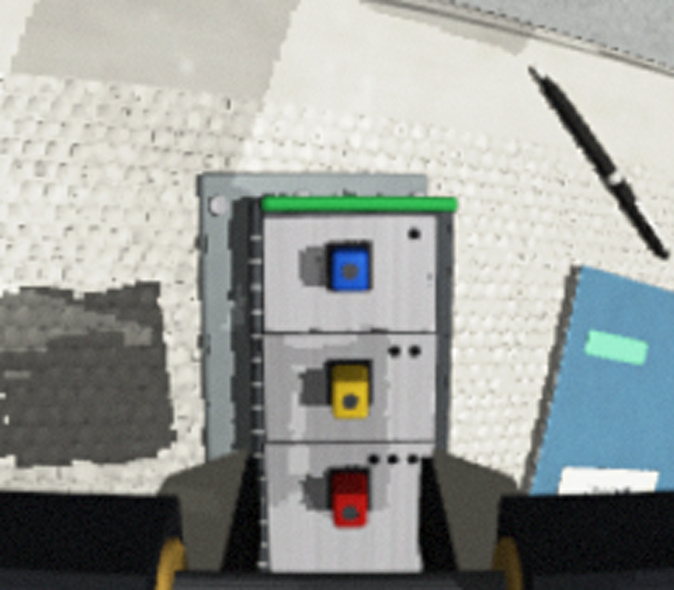

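View pics/side35.png

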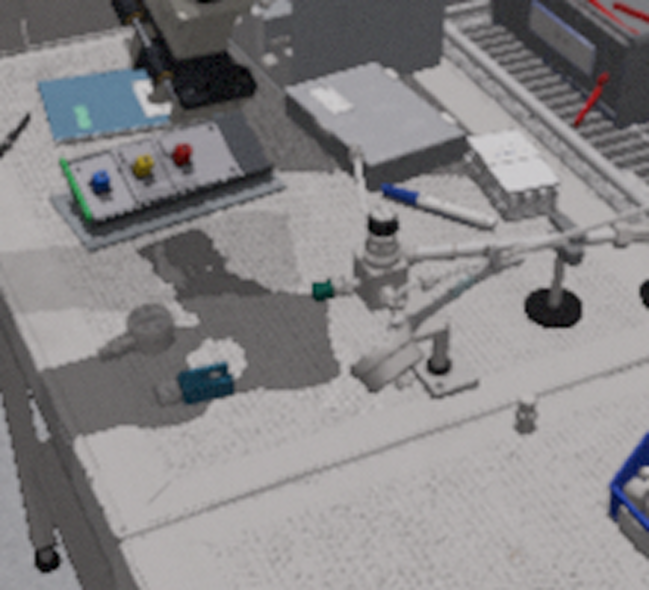

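View pics/top35.png

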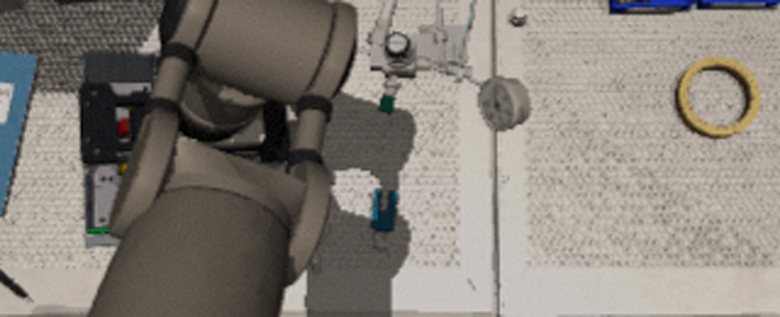

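```bash
python3 - <<'E'
from st import *
o,w=wload("w35.npz");f=((200,80),2.80952)
for n,p,z in (("blue head",[(264,213),(436,213)],5),("yel head",[(264,333),(436,333)],13.7),("red head",[(264,443),(433,443)],13.7),("red tail",[(270,570),(420,570)],5),("bhole",[(350,271)],27),("yhole",[(350,401)],33.4),("rhole",[(350,512)],33.4)):
    print(n);bedpts(o,w,p,*f,z=z)
E
```

```text
blue head
(264, 213) [0.4 0.7 5. ]
(436, 213) [69.3  0.8  5. ]
yel head
(264, 333) [  0.6 -46.6  13.7]
(436, 333) [ 69.1 -46.5  13.7]
red head
(264, 443) [ -0.2 -92.2  13.7]
(433, 443) [ 69.  -92.2  13.7]
red tail
(270, 570) [   0.2 -153.8    5. ]
(420, 570) [  66.3 -153.9    5. ]
bhole
(350, 271) [ 34.5 -20.5  27. ]
yhole
(350, 401) [ 34.6 -69.4  33.4]
rhole
(350, 512) [  34.9 -114.6   33.4]
```

```bash
python3 -c "
from plant import bot;print(bot.get_obs()['contact_force']);print(bot.close_job())"
```

```text
[0.61203494 0.68010995 0.82778735]
the job is handed in; nothing more can be done
None
```

All three leaves are fanned out on the rack in order (blue, yellow, red), and I handed the job in at about 29 s of the 70 s allowed. Each leaf was tilted to the slope, lowered until the wrist felt 7–10 N of contact, nudged to its place and only then released. Blue was pushed against both the stop and the lip. For yellow I leaned the gripper about 22 degrees, so that its body cleared the gas panel's gauge.

**Last checks (wrist camera, good to roughly 1–2 mm):**
- **Front edges and squareness:** all three front edges are within about 1 mm of the lip. Each head edge is level to within about 0.2 mm along its length.
- **Blue:** its head edge is at the stop. The camera reads it about 0.7 mm past the stop face, which is within its error.
- **Overlaps:** yellow covers about 33–34 mm of blue, and red covers about 34–35 mm of yellow, against the 35 mm asked. The block spacings came out at about 46 mm and 45 mm, against 45 mm.
- **Bystanders:** the cutter and tape show no visible movement. In the last pictures the loose gauge was in the arm's shadow in the side view and hidden by the arm in the top view, so I judged it by eye only; nothing came near it.

**Readings that disagreed or could not be made:**
- My plane fits to the depth picture of the leaf in hand were spoiled by depth at the edges, so I read the tilt from single depth profiles instead.
- The yellow leaf's offset in the grip was overestimated by about 1 mm; I corrected this by looking before release.
- Red's tail edge was hidden by the gripper in the final view, so I judged red by its head edge and block.

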